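# Turn the driver boards round in the test rack

### The arm

A 6-joint arm with a two-finger parallel gripper is mounted at the origin on the work surface. World frame = base frame: x ahead of the robot, y to its left, z up, the work surface at z = 0. Lengths are in mm, angles in rad, forces in N, time in s.
With the tool pointing down it reaches from about 275 to 750 mm from the base axis. Payload 10.2 kg.
Tool frame: the origin (TCP) lies midway between the tips of the shut fingers; the grasp point (between the pads) lies 19 mm behind it; z points along the fingers, y is the direction in which the jaws open and shut (so a half turn about z gives the same grasp; the last joint's range is limited). The gripper opens to 85 mm and grips with 20 to 120 N. Pads are 22 mm wide; open, the fingers measure 114 mm over their backs; the gripper's body (76 mm by 85 mm) begins 54 mm behind the grasp point. The pads swing forward as they close: fully open they stand 13 mm farther back than shut.
Start: joints at [0.98, 0.313, 1.498, -0, 1.331, -0.223], TCP at [188.784, 489.89, 231.294] pointing down, gripper open.
Joint ranges: [-2.94, 2.94], [-0.97, 2.17], [0.19, 2.56], [-1.23, 4.37], [0.02, 3.11], [-2.88, 2.88]. Speed limits (rad/s): [2.39, 2.39, 3.01, 3.14, 3.14, 3.14].

### API

Orientations are given as a unit quaternion [w, x, y, z].
In Python, from rig import sense, optics, ctrl gives the robot as it stands.
- The arm moves only by the tool play_rows, never from a script. Its argument "plan" is a list of rows, each a list of 7 numbers: the shift along the world's x, y, z in mm, then the turn, a rotation vector about the world's x, y, z in rad, then the opening, from -1 (shut) to 1 (fully open), so that 0 is half open. A call has 1 to 5 rows; each row shifts and turns the pose as measured when the row begins; what a row does not reach is not made up. A row lasts 1/12 s, in which the tool goes at most 41.7 mm and 7.16 degrees, less where a joint would pass 70% of its speed; a pose out of reach is approached as far as the arm can. A call is refused whole if a number of a shift passes 41.7 or a number of a turn 0.125, either way. A call with a gripper value outside its range is refused whole. The fingers move at their own pace and stop on an object; "grip_force" is the grip in N (left out, the last holds). Time passes only in rows, so rows that do not move let the fingers close. It gives the time, the measured TCP pose, the force and the opening at its end, in the units of the state.
- sense(): the state, without advancing time (a new reading comes with each control period).
- optics.capture(name): name is "scene" or "top"; returns a dict with "img" (480x640x3 uint8, blue, green, red), "fx", "fy", "cx", "cy" (pixels), "world_to_cam" (4x4, takes a point from world to camera coordinates). Camera axes: x right, y up, looking along -z (the intrinsics and any distortion apply to the point x, -y, -z); pixel columns grow to the right and rows downward; lengths in mm; the calibration is good to about 2 mm. A picture is of the moment at which its call begins. There is no depth.
- ctrl.finish_job(): hands the job in, once; it reports no verdict.
The state is a dict: "time_s": time; "joints": joint angles; "dq": joint speeds; "tau": joint torques, N m; "eef_pos": TCP position; "ee_rot": TCP orientation; "force": force on the tool from outside, world axes, zero at the start; "wrist_torque": the same for the moment, N m; "grip_width": opening from 0.0 (shut) to 1.0 (fully open).
Only numpy, scipy, OpenCV 4.12 (cv2) and the standard library are available. Lean on these libraries where they do the work, as an engineer would, in place of code of your own. Each camera call takes 0.05 s, during which the arm holds its last target. There are 200 camera calls.

### The job

The driver boards in the test rack have been tested from one end. Pull the red load lever right back towards the robot (off); then, with it off, lift out each board in the rack, turn it end for end and put it back fully home in a slot with its green terminal end at the brass contact bar, and load the board waiting on the blue mat into a free slot the same way round. Last, set the lever in line with the orange pointer, and leave the meter, tape and screwdriver alone.

Things in the scene. Friction and masses are not known exactly. Their poses are not given: they have to be found in the camera images.
- rack: fixed test rack, 337 (x) x 143 (y) mm; origin: centre of underside. Five slots along its y, centred at x = -128, -64, 0, 64, 128 mm, some free; each 103 long x 47 wide, floor 8 mm above the underside (a board lies on it when home). Grey rails between, round-topped, and end rails reach 18.5 mm above the floor. Brass contact bar, 18 mm high, along its +y side
- b1: driver board (None if absent): black carrier 100 (x) x 44 (y) x 12 mm, blue board, 0.16 kg. Origin: centre of underside, z up, x to its green-terminal end. Hold it by the yellow block amid it: 26 (x) x 24 (y, pinch this), from 14 to 46 mm above the underside. Green end top 27 mm, other end's black and red parts 30 mm up. Starts home in a slot, green end away from the brass bar
- b2: driver board (None if absent): black carrier 100 (x) x 44 (y) x 12 mm, blue board, 0.16 kg. Origin: centre of underside, z up, x to its green-terminal end. Hold it by the yellow block amid it: 26 (x) x 24 (y, pinch this), from 14 to 46 mm above the underside. Green end top 27 mm, other end's black and red parts 30 mm up. Starts home in a slot, green end away from the brass bar
- b3: driver board (None if absent): black carrier 100 (x) x 44 (y) x 12 mm, blue board, 0.16 kg. Origin: centre of underside, z up, x to its green-terminal end. Hold it by the yellow block amid it: 26 (x) x 24 (y, pinch this), from 14 to 46 mm above the underside. Green end top 27 mm, other end's black and red parts 30 mm up. Starts home in a slot, green end away from the brass bar
- b4: driver board (None if absent): black carrier 100 (x) x 44 (y) x 12 mm, blue board, 0.16 kg. Origin: centre of underside, z up, x to its green-terminal end. Hold it by the yellow block amid it: 26 (x) x 24 (y, pinch this), from 14 to 46 mm above the underside. Green end top 27 mm, other end's black and red parts 30 mm up. Starts home in a slot, green end away from the brass bar
- b5: driver board (None if absent): black carrier 100 (x) x 44 (y) x 12 mm, blue board, 0.16 kg. Origin: centre of underside, z up, x to its green-terminal end. Hold it by the yellow block amid it: 26 (x) x 24 (y, pinch this), from 14 to 46 mm above the underside. Green end top 27 mm, other end's black and red parts 30 mm up. Starts home in a slot, green end away from the brass bar
- w1: driver board (None if absent): black carrier 100 (x) x 44 (y) x 12 mm, blue board, 0.16 kg. Origin: centre of underside, z up, x to its green-terminal end. Hold it by the yellow block amid it: 26 (x) x 24 (y, pinch this), from 14 to 46 mm above the underside. Green end top 27 mm, other end's black and red parts 30 mm up. Starts on the blue mat, any way round
- b1_green (a point): point at the green-terminal end of board b1, 45 mm along its x from its origin, 12 mm above its underside
- b2_green (a point): point at the green-terminal end of board b2, 45 mm along its x from its origin, 12 mm above its underside
- b3_green (a point): point at the green-terminal end of board b3, 45 mm along its x from its origin, 12 mm above its underside
- b4_green (a point): point at the green-terminal end of board b4, 45 mm along its x from its origin, 12 mm above its underside
- b5_green (a point): point at the green-terminal end of board b5, 45 mm along its x from its origin, 12 mm above its underside
- w1_green (a point): point at the green-terminal end of board w1, 45 mm along its x from its origin, 12 mm above its underside
- mat: thin blue mat on the bench, fixed, 220 x 150 x 2 mm; origin: centre of its underside. It lies to one side of the rack, left or right from start to start
- console: grey load console, fixed, 170 (x) x 110 (y) x 40 mm high, on the other side of the rack; origin: centre of its underside. The lever is hinged about the console's y axis, 40 mm straight above the origin. Beside it, on the +y side, a white half-disc scale and an orange pointer on the same axis
- lever (a joint): angle of the load lever (steel stem, red grip), rad, 0 to 1.2. 0 = right back towards the robot (console -x) against its stop: OFF, leaning 0.6 rad from upright; it grows as the lever swings to the console's +x and is 0.6 when upright. It stays where it is left (about 1.7 N at the grip moves it)
- lever_tip (a point): centre of the lever's red grip: a cylinder 18 mm in diameter and 24 mm long along the console's y, 90 mm from the hinge. It can be pinched by its two end faces (24 mm apart) and turns between the fingers as the lever swings
- pointer (a joint): angle of the orange set pointer, rad, on the same hinge axis and with the same zero as the lever; it does not move. When the lever's angle equals this, the lever is in line with the pointer
- pointer_mark (a point): where the centre of the lever's grip is when the lever is in line with the orange pointer (in the lever's plane, 90 mm from the hinge)
- meter: yellow hand-held meter, 150 x 75 x 40 mm, lying on the bench; not part of the job
- tape: white roll of tape, 90 mm across, 25 mm high, lying flat; not part of the job
- driver: screwdriver lying on the bench; not part of the job
Mind the look-alikes: they are no part of the job. Leave any purple or turquoise look-alike of the b1 alone.

How it is judged:
By the outcome, as a careful person would: the job done as asked, in the order asked, and still so for the second after the job is handed in, with the robot touching nothing.
Of b1, b2, b3, b4, b5 only 3 to 4 are there at a start; the rules pass over those that are not, and their reading is None.
At some moment in a run one of w1 may be knocked a few centimetres aside while the robot is not near it.
Once in a run the grip may slacken for a moment while it holds something.
It also fails if it takes over 210 s, if anything falls off the work surface, if the arm or the gripper's body presses on something with over 40 N, if the wrist force passes 120 N, or if a joint passes its speed limit or range.

## Working session

There is one attempt and no reset: what is moved stays moved. The work goes in short steps, Python scripts to look and compute and a tool call to move; the robot and the scene stay as the last step left them, time stands still between calls to the robot, and variables do not carry over. Pictures are saved under pics/ and viewed, about 12 in all and at most 16, crops included, and the job is handed in when it is done.

Besides the shell and the picture viewer there is one more tool, called after "Call:" as name([rows], argument=value, ...), one row to a line, values as JSON. play_rows: Moves the arm, as the interface text tells. Its arguments: {"type":"object","properties":{"plan":{"type":"array"},"grip_force":{"type":"number"}},"required":["plan"]}

```bash
mkdir -p pics; ls; cat > h.py <<'E'
import cv2,numpy as np
from rig import sense,optics,ctrl
def cap(n,f=None):
    c=optics.capture(n)
    if f: cv2.imwrite('pics/'+f,c['img'])
    return c
def proj(c,P):
    p=np.c_[np.atleast_2d(P),np.ones(len(np.atleast_2d(P)))]@np.array(c['world_to_cam']).T
    return np.c_[c['cx']+c['fx']*p[:,0]/-p[:,2], c['cy']-c['fy']*p[:,1]/-p[:,2]]
def unproj(c,uv,z):
    W=np.array(c['world_to_cam']);R=W[:3,:3];t=W[:3,3];o=-R.T@t
    out=[]
    for (u,v) in np.atleast_2d(uv):
        d=R.T@np.array([(u-c['cx'])/c['fx'],-(v-c['cy'])/c['fy'],-1]);out.append(o+d*(z-o[2])/d[2])
    return np.round(np.array(out),1)
E
python3 - <<'E'
from h import *
a=cap('top','top0.png');b=cap('scene','scene0.png')
for c in(a,b):print({k:c[k] for k in c if k!='img'})
print(sense())
E
```

```text
pics
{'fx': 458.21685477910967, 'fy': 458.21685477910967, 'cx': 317.9898475356577, 'cy': 242.56227299292362, 'world_to_cam': array([[ 2.70442249e-02, -9.99624843e-01,  4.33400271e-03,
         2.05495408e+01],
       [ 9.87894128e-01,  2.73888764e-02,  1.52692634e-01,
        -5.13590084e+02],
       [-1.52754054e-01,  1.52081895e-04,  9.88264224e-01,
        -1.16419789e+03],
       [ 0.00000000e+00,  0.00000000e+00,  0.00000000e+00,
         1.00000000e+00]])}
{'fx': 490.227167775853, 'fy': 490.227167775853, 'cx': 325.41400239171253, 'cy': 235.28273959232052, 'world_to_cam': array([[-5.56242975e-01,  8.30926948e-01,  1.24160814e-02,
         2.68867016e+02],
       [-5.82633030e-01, -4.00595468e-01,  7.07150637e-01,
         2.47036467e+02],
       [ 5.92564347e-01,  3.86113555e-01,  7.06953900e-01,
        -1.43593590e+03],
       [ 0.00000000e+00,  0.00000000e+00,  0.00000000e+00,
         1.00000000e+00]])}
{'time_s': 0.1, 'joints': array([ 9.79610337e-01,  3.13414490e-01,  1.49835619e+00,  4.06908550e-06,
        1.33098465e+00, -2.23408108e-01]), 'dq': array([-0.00135451, -0.00295841, -0.00232411,  0.0001117 ,  0.00300484,
       -0.00018313]), 'tau': array([ 2.53467944e-03, -4.12899005e+01, -2.60141534e+01, -2.15471064e-04,
        3.01195483e-03,  1.42021852e-05]), 'eef_pos': array([188.64667808, 489.69681911, 230.7836881 ]), 'ee_rot': array([-2.32100389e-04,  1.82854765e-01,  9.83139765e-01, -5.33001583e-04]), 'force': array([ 0.27354735, -0.62014971,  0.49705468]), 'wrist_torque': array([ 0.0447338 , -0.04742399,  0.00638355]), 'grip_width': 0.9983686439455015}
```

View pics/top0.png

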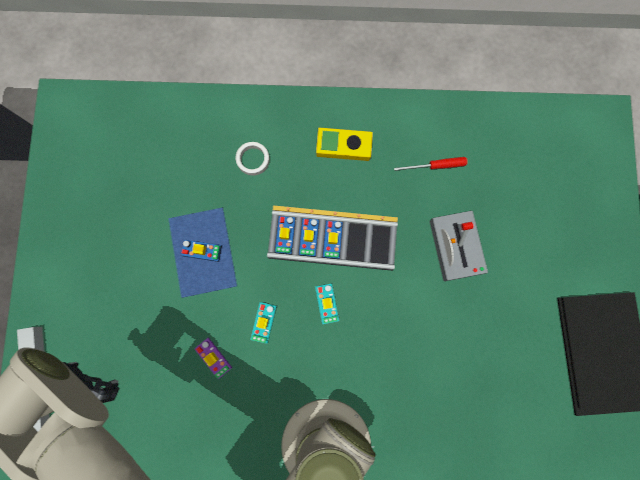

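View pics/scene0.png

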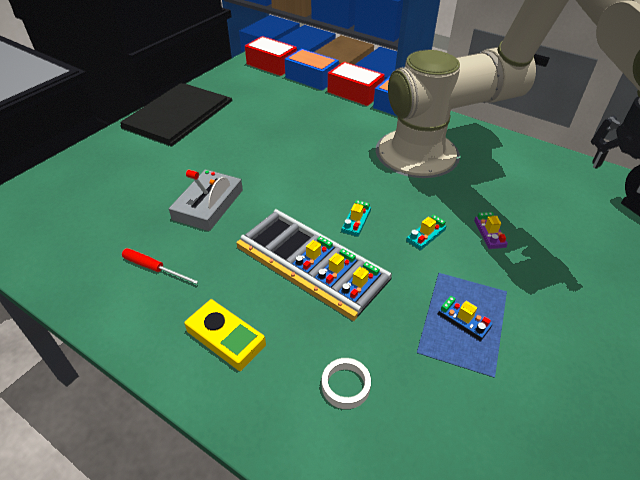

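View crops.

```bash
python3 - <<'E'
import cv2,numpy as np
a=cv2.imread('pics/top0.png');b=cv2.imread('pics/scene0.png')
r=lambda i,x,y,w,h,W,H:cv2.resize(i[y:y+h,x:x+w],(W,H),interpolation=cv2.INTER_CUBIC)
out=np.vstack([np.hstack([r(a,260,195,150,80,450,240),r(a,420,200,75,85,225,255)[:240]]),np.hstack([r(b,160,155,90,80,360,320),r(a,160,200,80,100,256,320),np.zeros((320,59,3),np.uint8)])])
cv2.imwrite('pics/c1.png',out);print(out.shape)
E
```

```text
(560, 675, 3)
```

View pics/c1.png

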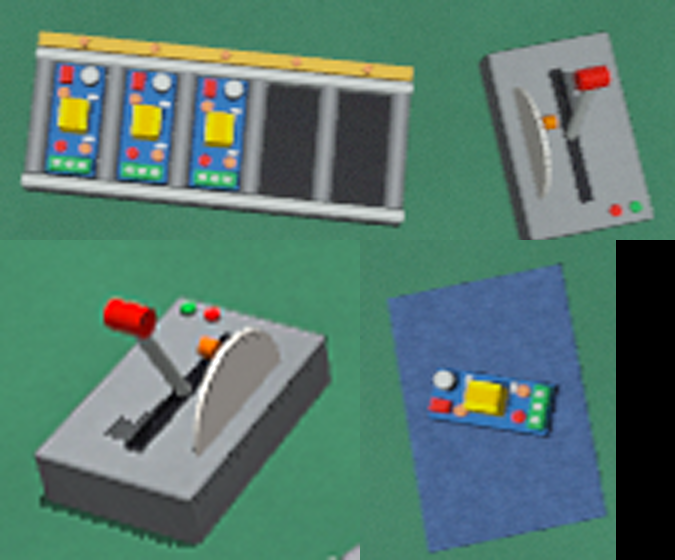

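```bash
cat >> h.py <<'E'
def tri(a,ua,b,ub):
    A=[];r=[]
    for c,(u,v) in((a,ua),(b,ub)):
        W=np.array(c['world_to_cam']);k=(u-c['cx'])/c['fx'];l=-(v-c['cy'])/c['fy']
        for row in(W[0]+k*W[2],W[1]+l*W[2]):A.append(row[:3]);r.append(-row[3])
    s=np.linalg.lstsq(np.array(A),np.array(r),rcond=None);return np.round(s[0],1),s[1]
E
python3 - <<'E'
from h import *
a=cap('top');b=cap('scene')
T=lambda x,y:(260+x/3,195+y/3)
C=lambda x,y:(420+(x-450)/3,200+y/3)
blk=unproj(a,[T(73,115),T(147,121),T(220,128)],54);print('blk',blk)
print('brass',unproj(a,[T(38,40),T(412,73)],22))
print('front rail',unproj(a,[T(24,180),T(403,216)],26))
print('console',unproj(a,[C(488,57),C(608,34),C(652,216),C(530,238)],40))
print('grip',tri(a,C(592,78),b,(192.5,174.5)))
print('pointer',tri(a,C(549,121),b,(212,181.75)))
M=lambda x,y:(160+(x-360)/3.2,200+(y-240)/3.2)
print('w1blk',unproj(a,[M(486,398)],48),'w1 ends z27',unproj(a,[M(541,408),M(442,393)],30))
print('mat',unproj(a,[M(388,298),M(561,264),M(606,515),M(428,552)],2))
W=np.array(a['world_to_cam']);print(-W[:3,:3].T@W[:3,3]);
E
```

```text
blk [[532.4 122.8  54. ]
 [528.9  58.5  54. ]
 [524.6  -4.9  54. ]]
brass [[ 605.4  159.2   22. ]
 [ 584.6 -176.9   22. ]]
front rail [[ 478.   165.8   26. ]
 [ 455.3 -168.4   26. ]]
console [[ 584.3 -267.4   40. ]
 [ 608.1 -374.    40. ]
 [ 447.4 -408.3   40. ]
 [ 425.4 -302.    40. ]]
grip (array([ 551.9, -332.4,  119.3]), array([0.14112312]))
pointer (array([ 520.4, -305.8,   88.8]), array([0.01650281]))
w1blk [[485.1 342.3  48. ]] w1 ends z27 [[480.4 301.2  30. ]
 [490.6 383.5  30. ]]
mat [[574.8 443.4   2. ]
 [608.5 297.8   2. ]
 [395.6 247.8   2. ]
 [360.9 393.7   2. ]]
[ 328.98093398   34.78554026 1228.86748914]
```

Call:
play_rows([
  [10, -20, 0, 0, 0, 0.06, 0.1],
  [16, -36, 0, 0, 0, 0.06, 0.1],
  [16, -36, 0, 0, 0, 0.06, 0.1],
  [16, -36, 0, 0, 0, 0.06, 0.1],
  [16, -36, 0, 0, 0, 0.06, 0.1],
], grip_force=40)

```text
time_s: 0.62
eef_pos: [261.2, 323.8, 229.1]
ee_rot: [-0.001, 0.023, 1.0, -0.001]
force: [0.8, -0.2, -0.0]
grip_width: 0.551
```

Call:
play_rows([
  [16, -36, 0, 0, 0, 0.06, 0.1],
  [16, -36, 0, 0, 0, 0.06, 0.1],
  [16, -36, 0, 0, 0, 0.06, 0.1],
  [16, -36, 0, 0, 0, 0.06, 0.1],
  [16, -36, 0, 0, 0, 0.06, 0.1],
])

```text
time_s: 1.03
eef_pos: [341.7, 134.9, 229.2]
ee_rot: [0.0, -0.136, 0.991, -0.001]
force: [1.3, 1.1, -0.2]
grip_width: 0.554
```

Call:
play_rows([
  [16, -36, 0, 0, 0, 0, 0.1],
  [16, -36, 0, 0, 0, 0, 0.1],
  [16, -36, 0, 0, 0, 0, 0.1],
  [16, -36, 0, 0, 0, 0, 0.1],
  [16, -36, 0, 0, 0, 0, 0.1],
])

```text
time_s: 1.45
eef_pos: [422.8, -55.6, 230.0]
ee_rot: [0.001, -0.137, 0.991, -0.001]
force: [0.3, 0.7, 0.6]
grip_width: 0.547
```

Call:
play_rows([
  [16, -36, 0, 0, 0, 0, 0.1],
  [16, -36, 0, 0, 0, 0, 0.1],
  [16, -36, 0, 0, 0, 0, 0.1],
  [10, -20, 0, 0, 0, 0, 0.1],
  [0, 0, 0, 0, 0, 0, 0.1],
])

```text
time_s: 1.87
eef_pos: [483.0, -197.4, 228.4]
ee_rot: [0.001, -0.133, 0.991, -0.001]
force: [-0.8, 0.6, -1.0]
grip_width: 0.551
```

```bash
cat >> h.py <<'E'
def st(tx=None,yaw=None):
    s=sense();q=s['ee_rot'];w,x,y,z=q
    from scipy.spatial.transform import Rotation as Ro
    R=Ro.from_quat([x,y,z,w]).as_matrix();ya=np.arctan2(R[1,1],R[0,1])
    print('t',round(s['time_s'],2),'pos',s['eef_pos'].round(1),'yaw',round(np.degrees(ya),2),'zdir',R[:,2].round(3),'F',s['force'].round(1),'g',round(s['grip_width'],3),'j6',round(s['joints'][5],2))
    if tx is not None: print('d',(np.array(tx)-s['eef_pos']).round(1))
    if yaw is not None:
        d=(np.radians(yaw)-ya+np.pi)%(2*np.pi)-np.pi
        t=np.cross(R[:,2],[0,0,-1]);print('turn',np.round(t+[0,0,d],4))
E
python3 -c "
from h import *
st([552,-331,190],102.2)"
```

```text
t 1.87 pos [ 483.  -197.4  228.4] yaw 105.3 zdir [ 0.003 -0.002 -1.   ] F [-0.8  0.6 -1. ] g 0.551 j6 -2.45
d [  69.  -133.6  -38.4]
turn [ 0.0019  0.0025 -0.0541]
```

Call:
play_rows([
  [16, -32, -8, 0, 0, -0.018, 0.1],
  [16, -32, -8, 0, 0, -0.018, 0.1],
  [16, -32, -8, 0, 0, -0.018, 0.1],
  [16, -30, -8, 0, 0, 0, 0.1],
  [5, -8, -6, 0, 0, 0, 0.1],
])

```text
time_s: 2.28
eef_pos: [553.3, -334.3, 189.4]
ee_rot: [0.001, -0.106, 0.994, -0.001]
force: [0.0, 0.1, -0.9]
grip_width: 0.551
```

```bash
python3 -c "
from h import *
c=cap('scene');i=c['img'][120:230,150:260];cv2.imwrite('pics/c2.png',cv2.resize(i,(550,550),interpolation=2))
st([552,-331,112],102.2)
print(proj(c,[sense()['eef_pos']]))"
```

```text
t 2.33 pos [ 553.  -333.8  187.9] yaw 102.14 zdir [ 0.001  0.    -1.   ] F [ 1.1 -0.6 -2.6] g 0.551 j6 -2.51
d [ -1.    2.8 -75.9]
turn [-0.0004  0.001   0.001 ]
[[186.11861469 150.29234397]]
```

View pics/c2.png

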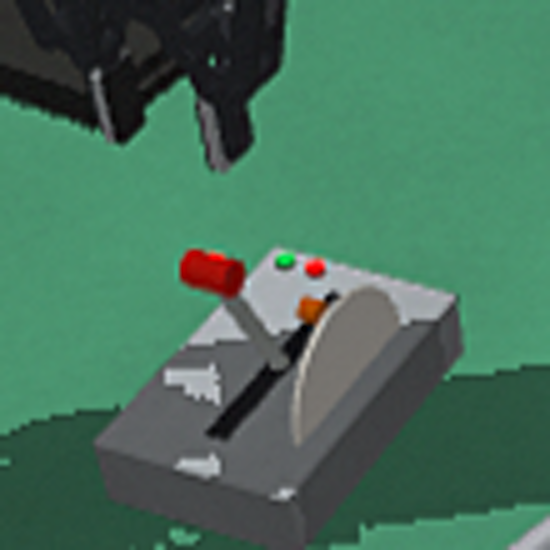

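Call:
play_rows([
  [-1, 2, -15, 0, 0, 0, 0.1],
  [0, 0, -18, 0, 0, 0, 0.1],
  [0, 0, -18, 0, 0, 0, 0.1],
  [0, 0, -16, 0, 0, 0, 0.1],
  [0, 0, -9, 0, 0, 0, 0.1],
])

```text
time_s: 2.75
eef_pos: [552.0, -328.0, 111.0]
ee_rot: [0.001, -0.107, 0.994, 0.0]
force: [0.2, -0.8, 0.2]
grip_width: 0.552
```

Call:
play_rows([
  [0, 0, 0, 0, 0, 0, -0.2],
  [0, 0, 0, 0, 0, 0, -0.4],
  [0, 0, 0, 0, 0, 0, -1],
  [0, 0, 0, 0, 0, 0, -1],
  [0, 0, 0, 0, 0, 0, -1],
])

```text
time_s: 3.17
eef_pos: [551.1, -331.0, 111.0]
ee_rot: [0.001, -0.106, 0.994, -0.005]
force: [1.1, -2.6, -8.5]
grip_width: 0.272
```

```bash
python3 -c "
from h import *
st([516.3-.978*53,-338-.21*53,105],102.2)"
```

```text
t 3.17 pos [ 551.1 -331.   111. ] yaw 102.22 zdir [ 0.003 -0.009 -1.   ] F [ 1.1 -2.6 -8.5] g 0.272 j6 -2.5
d [-86.7 -18.1  -6. ]
turn [ 0.0089  0.0029 -0.0003]
```

Call:
play_rows([
  [-6.1, -1.3, 2.4, 0, 0, 0, -1],
  [-6.1, -1.3, 2.1, 0, 0, 0, -1],
  [-6.1, -1.3, 1.6, 0, 0, 0, -1],
  [-6.1, -1.3, 1.1, 0, 0, 0, -1],
  [-6.1, -1.3, 0.6, 0, 0, 0, -1],
])

```text
time_s: 3.58
eef_pos: [522.6, -337.4, 118.7]
ee_rot: [0.005, -0.107, 0.994, -0.007]
force: [5.2, -3.7, -11.9]
grip_width: 0.267
```

Call:
play_rows([
  [-6.1, -1.3, 0.2, 0, 0, 0, -1],
  [-6.1, -1.3, -0.2, 0, 0, 0, -1],
  [-6.1, -1.3, -0.6, 0, 0, 0, -1],
  [-6.1, -1.3, -1.1, 0, 0, 0, -1],
  [0, 0, 0, 0, 0, 0, -1],
])

```text
time_s: 4.0
eef_pos: [500.8, -342.3, 118.7]
ee_rot: [0.011, -0.107, 0.994, -0.009]
force: [4.3, -4.6, -13.6]
grip_width: 0.267
```

```bash
python3 -c "
from h import *
st([516.3-.978*51,-338-.21*51,105],102.2)"
```

```text
t 4.0 pos [ 500.8 -342.3  118.7] yaw 102.28 zdir [ 0.023 -0.016 -1.   ] F [  4.3  -4.6 -13.6] g 0.267 j6 -2.58
d [-34.3  -6.4 -13.7]
turn [ 0.0161  0.0235 -0.0015]
```

Call:
play_rows([
  [-6.1, -1.3, -1.2, 0.008, 0.012, 0, -1],
  [-6.1, -1.3, -1.6, 0.008, 0.012, 0, -1],
  [-6.1, -1.3, -2.2, 0, 0, 0, -1],
  [-6.1, -1.3, -2.8, 0, 0, 0, -1],
  [-6.1, -1.3, -3.4, 0, 0, 0, -1],
])

```text
time_s: 4.42
eef_pos: [476.2, -347.7, 112.1]
ee_rot: [0.008, -0.108, 0.994, -0.004]
force: [5.2, 0.3, -1.3]
grip_width: 0.267
```

Call:
play_rows([
  [-6.1, -1.3, -3.8, 0, 0, 0, -1],
  [-6.1, -1.3, -4, 0, 0, 0, -1],
  [-6.1, -1.3, -4, 0, 0, 0, -1],
  [-6.1, -1.3, -4, 0, 0, 0, -1],
  [-6.1, -1.3, -4, 0, 0, 0, -1],
])

```text
time_s: 4.83
eef_pos: [455.5, -352.7, 100.4]
ee_rot: [0.023, -0.108, 0.994, -0.009]
force: [17.1, 10.0, 6.6]
grip_width: 0.267
```

```bash
python3 -c "
from h import *
st([516.3-.978*51,-338-.21*51,105],102.2)"
```

```text
t 4.83 pos [ 455.5 -352.7  100.4] yaw 102.35 zdir [ 0.047 -0.014 -0.999] F [17.1 10.   6.6] g 0.267 j6 -2.68
d [10.9  4.   4.6]
turn [ 0.0139  0.0471 -0.0027]
```

Call:
play_rows([
  [3, 0.6, 1, 0, 0.02, 0, -1],
  [0, 0, 0, 0, 0, 0, 0.1],
  [0, 0, 0, 0, 0, 0, 0.1],
  [0, 0, 0, 0, 0, 0, 0.1],
  [0, 0, 15, 0, 0, 0, 0.1],
])

```text
time_s: 5.25
eef_pos: [459.5, -350.8, 119.4]
ee_rot: [0.013, -0.109, 0.994, -0.009]
force: [0.4, 1.5, 0.8]
grip_width: 0.551
```

Call:
play_rows([
  [0, 0, 30, 0, 0, 0, 0.1],
  [0, 20, 35, 0, 0, 0, 0.1],
  [0, 36, 30, 0, 0, 0, 0.1],
  [0, 38, 5, 0, 0, 0, 0.1],
  [0, 38, 0, 0, 0, 0, 0.1],
])

```text
time_s: 5.67
eef_pos: [457.7, -223.6, 222.3]
ee_rot: [0.014, -0.105, 0.994, -0.011]
force: [0.0, -0.0, -0.4]
grip_width: 0.549
```

```bash
python3 -c "
from h import *
st([520.8,-69,200],86.5)
a=cap('top');c=cap('scene');A=cv2.resize(a['img'][195:295,420:500],(480,600),interpolation=2);i=c['img'][140:240,150:250];B=cv2.resize(i,(300,300),interpolation=2)
cv2.imwrite('pics/c3.png',np.hstack([A,np.vstack([B,B*0])]))"
```

```text
t 5.67 pos [ 457.7 -223.6  222.3] yaw 102.02 zdir [ 0.031 -0.018 -0.999] F [ 0.  -0.  -0.4] g 0.549 j6 -2.47
d [ 63.1 154.6 -22.3]
turn [ 0.0181  0.0305 -0.2709]
```

View pics/c3.png

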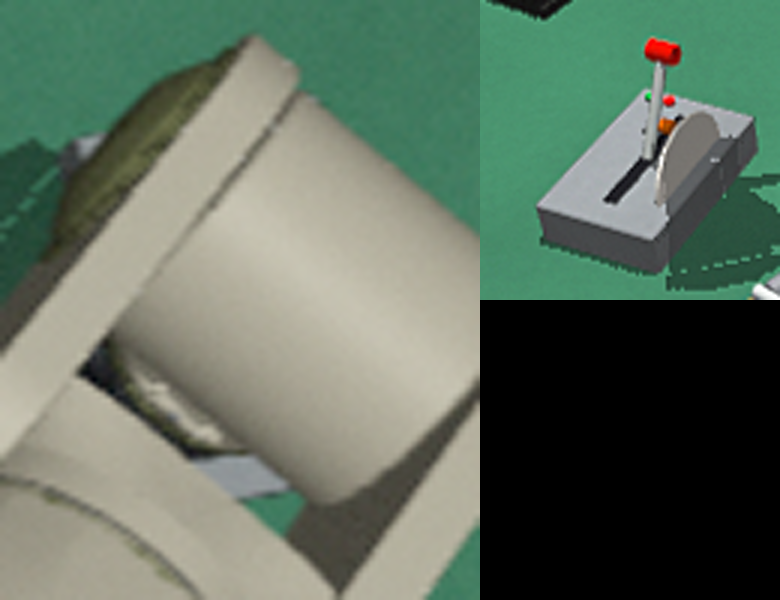

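```bash
cat >> h.py <<'E'
X=np.array([.9775,.211,0]);Y=np.array([-.211,.9775,0]);Z=np.array([0,0,1.])
def lev(H,a,r=90): return np.array(H)+r*(np.sin(a-.6)*X+np.cos(a-.6)*Z)
E
python3 -c "
from h import *
c=cap('scene')
for H in([516.3,-338,40],[511.6,-340,40]):
  print(proj(c,[H]+[lev(H,a) for a in(0,.1,.2,.3,.9,1,1.1)]).round(1).tolist())
"
```

```text
[[206.6, 191.6], [212.7, 156.2], [210.8, 156.4], [208.8, 156.9], [206.7, 157.7], [194.8, 170.1], [193.1, 173.2], [191.5, 176.5]]
[[207.3, 190.3], [213.4, 155.0], [211.5, 155.2], [209.5, 155.6], [207.5, 156.5], [195.6, 168.8], [193.9, 171.9], [192.3, 175.2]]
```

Call:
play_rows([
  [10, 34, 0, 0.01, 0.015, -0.05, 0.1],
  [10, 36, 0, 0.01, 0.015, -0.05, 0.1],
  [12, 38, 0, 0, 0, -0.06, 0.1],
  [12, 38, 0, 0, 0, -0.06, 0.1],
  [12, 38, 0, 0, 0, -0.05, 0.1],
])

```text
time_s: 6.23
eef_pos: [513.9, -42.2, 220.5]
ee_rot: [-0.002, 0.04, 0.999, -0.0]
force: [0.1, -0.5, -0.4]
grip_width: 0.547
```

```bash
python3 -c "
from h import *
st([524.7,-5,130],86.5)
a=cap('top');c=cap('scene');A=cv2.resize(a['img'][200:290,420:500],(480,540),interpolation=2);B=cv2.resize(c['img'][145:200,185:235],(300,330),interpolation=2)
cv2.imwrite('pics/c4.png',np.hstack([A,np.vstack([B,B[:210]*0])]))
for H in([516.3,-338,40],):
  print(proj(a,[H]+[lev(H,x) for x in(0,.1,.2)]).round(1).tolist())
"
```

```text
t 6.23 pos [513.9 -42.2 220.5] yaw 85.37 zdir [-0.005 -0.    -1.   ] F [ 0.1 -0.5 -0.4] g 0.547 j6 -1.8
d [ 10.8  37.2 -90.5]
turn [ 0.0001 -0.0046  0.0197]
[[459.8, 245.1], [474.0, 260.8], [473.9, 257.5], [473.7, 254.1]]
```

View pics/c4.png

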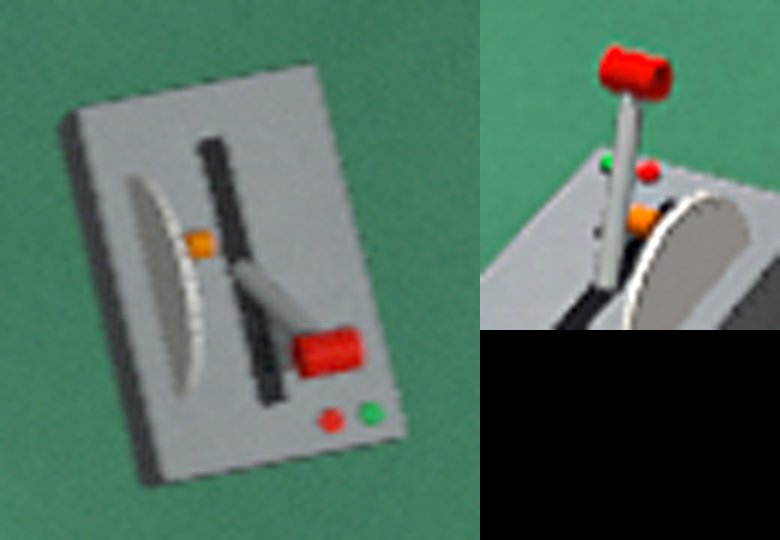

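Call:
play_rows([
  [0, -34, 0, 0, 0, 0.05, -1],
  [0, -38, 0, 0, 0, 0.06, -1],
  [-2, -38, -5, 0, 0, 0.06, -1],
  [-2, -38, -10, 0, 0, 0.06, -1],
  [-2, -38, -10, 0, 0, 0.06, -1],
])

```text
time_s: 6.75
eef_pos: [508.6, -230.3, 195.5]
ee_rot: [-0.001, -0.12, 0.993, -0.001]
force: [0.7, 1.6, 0.1]
grip_width: 0.002
```

Call:
play_rows([
  [-2, -38, -10, 0, 0, 0, -1],
  [0, -38, -10, 0, 0, 0, -1],
  [0, -30, -10, 0, 0, 0, -1],
  [0, -10, -5, 0, 0, 0, -1],
  [0, 0, 0, 0, 0, 0, -1],
])

```text
time_s: 7.17
eef_pos: [499.1, -363.9, 154.4]
ee_rot: [-0.004, -0.116, 0.993, -0.0]
force: [-0.2, 0.3, 0.3]
grip_width: 0.003
```

```bash
python3 -c "
from h import *
st([506.5,-340,105],102.2)"
```

```text
t 7.17 pos [ 499.1 -363.9  154.4] yaw 103.31 zdir [-0.008 -0.001 -1.   ] F [-0.2  0.3  0.3] g 0.003 j6 -2.62
d [  7.4  23.9 -49.4]
turn [ 0.001  -0.0075 -0.0194]
```

Call:
play_rows([
  [8, 22, 0, 0, 0, -0.02, -1],
  [1, 3, -15, 0, 0, 0, -1],
  [0, 0, -20, 0, 0, 0, -1],
  [0, 0, -14, 0, 0, 0, -1],
  [0, 0, 0, 0, 0, 0, -1],
])

```text
time_s: 7.58
eef_pos: [507.1, -338.1, 104.8]
ee_rot: [-0.004, -0.105, 0.995, -0.0]
force: [0.2, 1.3, 0.3]
grip_width: -0.001
```

Call:
play_rows([
  [-5, -1.1, 0, 0, 0, 0, -1],
  [-5, -1.1, 0, 0, 0, 0, -1],
  [-4, -0.9, 0, 0, 0, 0, -1],
  [-4, -0.9, 0, 0, 0, 0, -1],
  [-3, -0.6, 0, 0, 0, 0, -1],
])

```text
time_s: 8.0
eef_pos: [486.9, -341.9, 108.5]
ee_rot: [-0.0, -0.105, 0.994, -0.002]
force: [24.5, 3.4, -15.0]
grip_width: -0.0
```

Call:
play_rows([
  [-3, -0.6, 0, 0, 0, 0, -1],
  [-3, -0.6, 0, 0, 0, 0, -1],
  [-3, -0.6, 0, 0, 0, 0, -1],
])

```text
time_s: 8.25
eef_pos: [487.0, -341.8, 108.7]
ee_rot: [0.014, -0.104, 0.994, -0.004]
force: [22.0, 2.7, -12.6]
grip_width: 0.001
```

```bash
python3 -c "
from h import *
st([485,-345,105],102.2)"
```

```text
t 8.25 pos [ 487.  -341.8  108.7] yaw 101.95 zdir [ 0.028 -0.004 -1.   ] F [ 22.    2.7 -12.6] g 0.001 j6 -2.6
d [-2.  -3.2 -3.7]
turn [0.0043 0.0276 0.0043]
```

Call:
play_rows([
  [12, 2.5, 0, 0, 0.014, 0, -1],
  [10, 2, 20, 0, 0.014, 0, 0.1],
  [0, 10, 36, 0, 0, 0, 0.1],
  [0, 36, 10, 0, 0, -0.06, 0.1],
  [0, 39, 0, 0, 0, -0.06, 0.1],
])

```text
time_s: 8.67
eef_pos: [508.3, -255.7, 177.5]
ee_rot: [0.0, -0.039, 0.999, -0.003]
force: [1.0, 1.1, 0.4]
grip_width: 0.544
```

Call:
play_rows([
  [2, 39, 0, 0, 0, -0.06, 0.1],
  [2, 39, 0, 0, 0, -0.06, 0.1],
  [3, 39, 0, 0, 0, -0.03, 0.1],
  [3, 39, 0, 0, 0, 0, 0.1],
  [3, 39, -5, 0, 0, 0, 0.1],
])

```text
time_s: 9.08
eef_pos: [519.6, -55.3, 178.3]
ee_rot: [0.005, 0.044, 0.999, -0.005]
force: [0.4, -0.6, 0.1]
grip_width: 0.547
```

```bash
python3 -c "
from h import *
st([524.7,-5,130],86.5)
a=cap('top');c=cap('scene');A=cv2.resize(a['img'][200:290,420:500],(480,540),interpolation=2);B=cv2.resize(c['img'][145:200,185:235],(300,330),interpolation=2)
cv2.imwrite('pics/c5.png',np.hstack([A,np.vstack([B,B[:210]*0])]))
"
```

```text
t 9.08 pos [519.6 -55.3 178.3] yaw 84.93 zdir [ 0.009 -0.011 -1.   ] F [ 0.4 -0.6  0.1] g 0.547 j6 -1.81
d [  5.1  50.3 -48.3]
turn [0.0114 0.0088 0.0273]
```

View pics/c5.png

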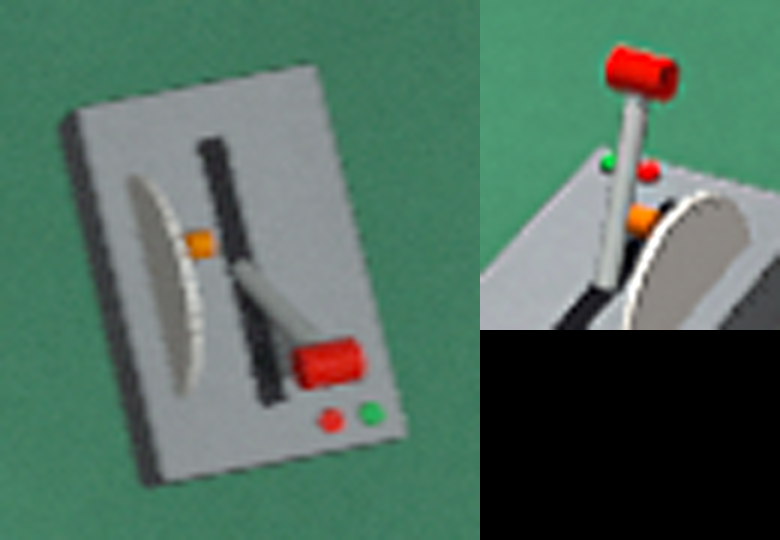

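Call:
play_rows([
  [3, 26, -20, 0.006, 0.005, 0.014, 0.1],
  [2, 24, -20, 0.005, 0.004, 0.013, 0.1],
  [0, 0, -20, 0, 0, 0, 0.1],
  [0, 0, -10, 0, 0, 0, 0.1],
  [0, 0, 0, 0, 0, 0, 0.1],
])

```text
time_s: 9.6
eef_pos: [524.9, -1.9, 108.5]
ee_rot: [0.002, 0.026, 1.0, -0.001]
force: [0.9, -0.1, 1.2]
grip_width: 0.547
```

```bash
python3 -c "
from h import *
st([524.7,-5,29],86.5)
a=cap('top');c=cap('scene')
A=cv2.resize(a['img'][195:275,260:410],(450,240),interpolation=2);B=cv2.resize(c['img'][180:330,225:400],(525,450)[::1],interpolation=2)
cv2.imwrite('pics/c6.png',B)
"
```

```text
t 9.6 pos [524.9  -1.9 108.5] yaw 86.98 zdir [ 0.005 -0.002 -1.   ] F [ 0.9 -0.1  1.2] g 0.547 j6 -1.74
d [ -0.2  -3.1 -79.5]
turn [ 0.0017  0.0045 -0.0084]
```

View pics/c6.png

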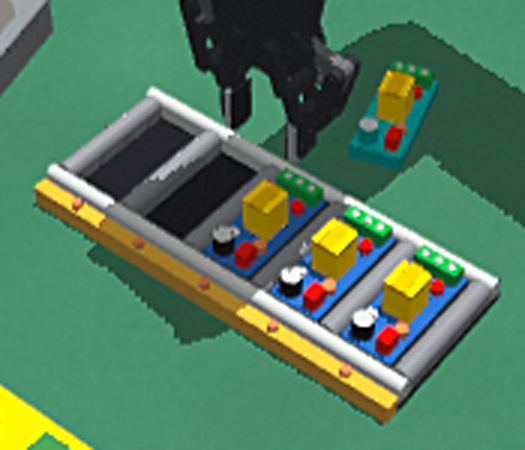

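Call:
play_rows([
  [0, -2, -18, 0, 0.004, -0.008, 0.1],
  [0, -1, -20, 0, 0, 0, 0.1],
  [0, 0, -20, 0, 0, 0, 0.1],
  [0, 0, -14, 0, 0, 0, 0.1],
  [0, 0, -6, 0, 0, 0, 0.1],
])

```text
time_s: 10.12
eef_pos: [530.9, -11.0, 38.2]
ee_rot: [0.01, 0.034, 0.999, -0.003]
force: [0.2, -0.7, 0.2]
grip_width: 0.55
```

```bash
python3 -c "
from h import *
st([524.7,-5,29],86.5)"
```

```text
t 10.12 pos [530.9 -11.   38.2] yaw 86.14 zdir [ 0.019 -0.007 -1.   ] F [ 0.2 -0.7  0.2] g 0.55 j6 -1.74
d [-6.2  6.  -9.2]
turn [0.0071 0.0193 0.0063]
```

Call:
play_rows([
  [-3, 3, -3, 0.004, 0.01, 0, 0.1],
  [-3, 3, -3, 0.003, 0.009, 0.006, 0.1],
  [0, 0, 0, 0, 0, 0, 0.1],
])

```text
time_s: 10.37
eef_pos: [525.6, -6.2, 33.8]
ee_rot: [0.0, 0.031, 1.0, -0.0]
force: [-0.2, 0.0, -0.9]
grip_width: 0.549
```

```bash
python3 -c "
from h import *
st([524.7,-5,29],86.5);cap('top');st([524.7,-5,29],86.5)"
```

```text
t 10.37 pos [525.6  -6.2  33.8] yaw 86.39 zdir [ 0.001 -0.    -1.   ] F [-0.2  0.  -0.9] g 0.549 j6 -1.74
d [-0.9  1.2 -4.8]
turn [0.0001 0.001  0.0018]
t 10.42 pos [526.   -6.4  34.2] yaw 86.39 zdir [ 0.002 -0.001 -1.   ] F [ 0.3 -0.  -0.5] g 0.55 j6 -1.74
d [-1.3  1.4 -5.2]
turn [0.0005 0.0023 0.002 ]
```

Close on the block.

Call:
play_rows([
  [-1, 1, -4, 0, 0, 0, 0.1],
  [0, 0, -1, 0, 0, 0, -0.2],
  [0, 0, 0, 0, 0, 0, -1],
  [0, 0, 0, 0, 0, 0, -1],
  [0, 0, 0, 0, 0, 0, -1],
], grip_force=80)

```text
time_s: 10.83
eef_pos: [526.2, -5.0, 31.1]
ee_rot: [0.003, 0.031, 0.999, -0.0]
force: [0.0, -0.0, -1.6]
grip_width: 0.268
```

```bash
python3 -c "
from h import *
st([524.7,-5,29],86.5)"
```

```text
t 10.83 pos [526.2  -5.   31.1] yaw 86.39 zdir [ 0.006 -0.001 -1.   ] F [ 0.  -0.  -1.6] g 0.268 j6 -1.74
d [-1.5  0.  -2.1]
turn [0.0007 0.0064 0.0019]
```

Call:
play_rows([
  [0, 0, 10, 0, 0, 0, -1],
  [0, 0, 20, 0, 0, 0, -1],
  [0, 0, 25, 0, 0, 0, -1],
  [0, 0, 25, 0, 0, 0, -1],
  [0, 0, 15, 0, 0, 0, -1],
])

```text
time_s: 11.25
eef_pos: [522.8, -4.8, 128.0]
ee_rot: [-0.002, 0.031, 1.0, 0.0]
force: [-0.1, 0.1, -1.0]
grip_width: 0.264
```

Call:
play_rows([
  [0, 0, 0, 0, 0, -0.08, -1],
  [0, 0, 0, 0, 0, -0.12, -1],
  [0, 0, 0, 0, 0, -0.12, -1],
  [0, 0, 0, 0, 0, -0.12, -1],
  [0, 0, 0, 0, 0, -0.12, -1],
])

```text
time_s: 11.67
eef_pos: [524.3, -5.7, 136.4]
ee_rot: [0.003, 0.315, 0.949, -0.001]
force: [0.6, 1.0, -1.1]
grip_width: 0.266
```

Call:
play_rows([
  [0, 0, 0, 0, 0, -0.12, -1],
  [0, 0, 0, 0, 0, -0.12, -1],
  [0, 0, 0, 0, 0, -0.12, -1],
  [0, 0, 0, 0, 0, -0.12, -1],
  [0, 0, 0, 0, 0, -0.12, -1],
])

```text
time_s: 12.08
eef_pos: [523.7, -6.1, 139.6]
ee_rot: [0.003, 0.592, 0.806, -0.003]
force: [0.4, -0.2, -1.7]
grip_width: 0.262
```

Call:
play_rows([
  [0, 0, 0, 0, 0, -0.12, -1],
  [0, 0, 0, 0, 0, -0.12, -1],
  [0, 0, 0, 0, 0, -0.12, -1],
  [0, 0, 0, 0, 0, -0.12, -1],
  [0, 0, 0, 0, 0, -0.12, -1],
])

```text
time_s: 12.5
eef_pos: [522.9, -6.5, 142.6]
ee_rot: [0.003, 0.811, 0.585, -0.004]
force: [1.1, -0.8, -1.9]
grip_width: 0.265
```

Call:
play_rows([
  [0, 0, 0, 0, 0, -0.12, -1],
  [0, 0, 0, 0, 0, -0.12, -1],
  [0, 0, 0, 0, 0, -0.12, -1],
  [0, 0, 0, 0, 0, -0.12, -1],
  [0, 0, 0, 0, 0, -0.12, -1],
])

```text
time_s: 12.92
eef_pos: [522.2, -6.9, 145.6]
ee_rot: [0.002, 0.952, 0.307, -0.005]
force: [-0.4, -0.6, -1.1]
grip_width: 0.264
```

```bash
python3 -c "
from h import *
st([526.2,-5,100],-93.6)"
```

```text
t 12.92 pos [522.2  -6.9 145.6] yaw -54.2 zdir [-0.008 -0.006 -1.   ] F [-0.4 -0.6 -1.1] g 0.264 j6 0.72
d [  4.    1.9 -45.6]
turn [ 0.0064 -0.008  -0.6876]
```

Call:
play_rows([
  [0, 0, -5, 0, 0, -0.12, -1],
  [0, 0, -8, 0, 0, -0.12, -1],
  [0, 0, -8, 0, 0, -0.12, -1],
  [1, 1, -8, 0, 0, -0.12, -1],
  [1, 1, -8, 0.006, -0.008, -0.12, -1],
])

```text
time_s: 13.33
eef_pos: [524.7, -5.6, 112.1]
ee_rot: [-0.001, 1.0, 0.0, 0.001]
force: [-1.0, 0.2, -2.0]
grip_width: 0.266
```

Call:
play_rows([
  [0, 0, -8, 0, 0, -0.085, -1],
  [0, 0, 0, 0, 0, 0, -1],
])

```text
time_s: 13.5
eef_pos: [523.9, -5.6, 103.6]
ee_rot: [-0.001, 0.999, -0.047, -0.0]
force: [-0.8, 0.7, -2.0]
grip_width: 0.265
```

```bash
python3 -c "
from h import *
st([524,-5,70],-93.6)
a=cap('top');c=cap('scene')
B=cv2.resize(c['img'][180:310,240:390],(600,520),interpolation=2)
cv2.imwrite('pics/c7.png',B)
"
```

```text
t 13.5 pos [523.9  -5.6 103.6] yaw -95.41 zdir [-0.     0.002 -1.   ] F [-0.8  0.7 -2. ] g 0.265 j6 1.43
d [  0.1   0.6 -33.6]
turn [-0.0016 -0.0002  0.0315]
```

View pics/c7.png

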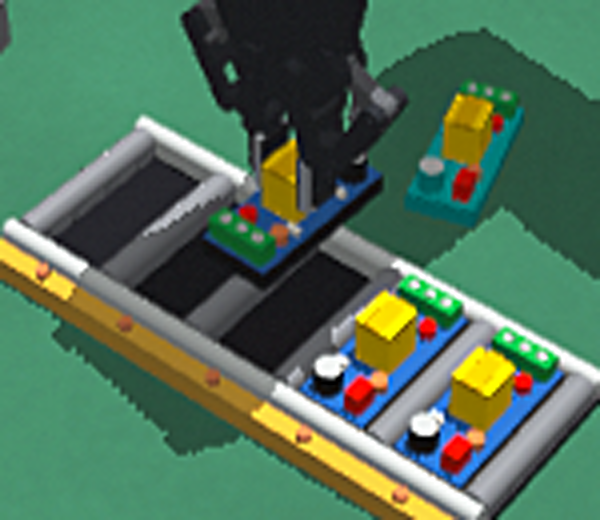

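Call:
play_rows([
  [0, 0.5, -12, 0, 0, 0.03, -1],
  [0, 0, -14, 0, 0, 0, -1],
  [0, 0, -12, 0, 0, 0, -1],
  [0, 0, -4, 0, 0, 0, -1],
])

```text
time_s: 13.93
eef_pos: [526.8, -5.9, 66.3]
ee_rot: [0.0, 1.0, -0.022, 0.005]
force: [0.2, -0.5, -1.8]
grip_width: 0.266
```

```bash
python3 -c "
from h import *
st([524,-5,31],-93.5)"
```

```text
t 13.93 pos [526.8  -5.9  66.3] yaw -92.55 zdir [ 0.009 -0.001 -1.   ] F [ 0.2 -0.5 -1.8] g 0.266 j6 1.38
d [ -2.8   0.9 -35.3]
turn [ 0.0011  0.0094 -0.0166]
```

Call:
play_rows([
  [-2.8, 0.9, -6, 0, 0.009, -0.016, -1],
  [-1, 0, -6, 0, 0.002, 0, -1],
  [-0.5, 0, 0, 0, 0, 0, -1],
])

```text
time_s: 14.18
eef_pos: [522.7, -5.0, 54.7]
ee_rot: [0.001, 1.0, -0.029, -0.001]
force: [-0.1, 0.4, -1.8]
grip_width: 0.263
```

```bash
python3 -c "
from h import *
st([524,-5,31],-93.5)"
```

```text
t 14.18 pos [522.7  -5.   54.7] yaw -93.33 zdir [-0.001 -0.002 -1.   ] F [-0.1  0.4 -1.8] g 0.263 j6 1.4
d [  1.3   0.  -23.7]
turn [ 0.0016 -0.0014 -0.0029]
```

Call:
play_rows([
  [1, 0, -4, 0, 0, -0.003, -1],
  [0, 0, -5, 0, 0, 0, -1],
  [-0.5, 0, -5, 0, 0, 0, -1],
  [0, 0, 0, 0, 0, 0, -1],
])

```text
time_s: 14.52
eef_pos: [525.4, -4.9, 41.7]
ee_rot: [0.001, 1.0, -0.031, 0.002]
force: [-0.9, 1.8, -1.9]
grip_width: 0.265
```

```bash
python3 -c "
from h import *
st([524,-5,31],-93.5)"
```

```text
t 14.52 pos [525.4  -4.9  41.7] yaw -93.51 zdir [ 0.005 -0.002 -1.   ] F [-0.9  1.8 -1.9] g 0.265 j6 1.4
d [ -1.4  -0.1 -10.7]
turn [0.0016 0.0048 0.0003]
```

Call:
play_rows([
  [-1, 0, -4, 0, 0.004, 0, -1],
  [-0.3, 0, -4, 0, 0, 0, -1],
  [0, 0, -4, 0, 0, 0, -1],
  [0, 0, 0, 0, 0, 0, -1],
])

```text
time_s: 14.85
eef_pos: [525.6, -4.8, 31.2]
ee_rot: [0.001, 1.0, -0.031, 0.002]
force: [-1.0, 1.5, 4.2]
grip_width: 0.263
```

```bash
python3 -c "
from h import *
st([524,-5,31],-93.5)"
```

```text
t 14.85 pos [525.6  -4.8  31.2] yaw -93.52 zdir [ 0.005 -0.002 -1.   ] F [-1.   1.5  4.2] g 0.263 j6 1.4
d [-1.6 -0.2 -0.2]
turn [0.0019 0.0046 0.0003]
```

Call:
play_rows([
  [0, 0, 0, 0, 0, 0, 0.1],
  [0, 0, 0, 0, 0, 0, 0.1],
  [0, 0, 5, 0, 0, 0, 0.1],
  [0, 0, 25, 0, 0, 0, 0.1],
  [0, 0, 30, 0, 0, 0, 0.1],
])

```text
time_s: 15.27
eef_pos: [521.2, -4.8, 86.9]
ee_rot: [0.0, 1.0, -0.03, -0.005]
force: [0.2, 0.7, -0.6]
grip_width: 0.551
```

Call:
play_rows([
  [1, 20, 0, 0, 0, 0, 0.1],
  [2, 25, 0, 0, 0, 0, 0.1],
  [2, 18, 0, 0, 0, 0, 0.1],
  [0, 0, 0, 0, 0, 0, 0.1],
])

```text
time_s: 15.6
eef_pos: [528.9, 58.4, 93.8]
ee_rot: [0.002, 1.0, -0.031, 0.0]
force: [0.5, -0.1, -0.5]
grip_width: 0.551
```

```bash
python3 -c "
from h import *
st([529.8,58.9,30],-93.5)"
```

```text
t 15.6 pos [528.9  58.4  93.8] yaw -93.6 zdir [ 0.    -0.003 -1.   ] F [ 0.5 -0.1 -0.5] g 0.551 j6 1.53
d [  0.9   0.5 -63.8]
turn [0.0034 0.0002 0.0018]
```

Call:
play_rows([
  [0, 0.5, -16, 0.003, 0, 0, 0.1],
  [-1, 0, -16, 0, 0.004, 0, 0.1],
  [-1, 0, -14, 0, 0.003, 0, 0.1],
  [-1, 0, -6, 0, 0.002, 0, 0.1],
  [0, 0, 0, 0, 0, 0, 0.1],
])

```text
time_s: 16.02
eef_pos: [525.9, 57.6, 41.0]
ee_rot: [0.001, 1.0, -0.03, -0.004]
force: [-0.2, -0.8, -0.2]
grip_width: 0.547
```

```bash
python3 -c "
from h import *
st([529.8,58.9,30],-93.5)"
```

```text
t 16.02 pos [525.9  57.6  41. ] yaw -93.43 zdir [-0.007 -0.002 -1.   ] F [-0.2 -0.8 -0.2] g 0.547 j6 1.52
d [  3.9   1.3 -11. ]
turn [ 0.0021 -0.0074 -0.0012]
```

Call:
play_rows([
  [2.5, 1, -6, 0.002, -0.006, 0, 0.1],
  [0.8, 0.3, -4, 0, -0.001, 0, 0.1],
  [0, 0, -1.5, 0, 0, 0, 0.1],
  [0, 0, 0, 0, 0, 0, -0.2],
])

```text
time_s: 16.35
eef_pos: [530.4, 57.9, 30.0]
ee_rot: [0.0, 1.0, -0.03, 0.001]
force: [0.3, 0.3, 0.5]
grip_width: 0.42
```

Call:
play_rows([
  [0, 0, 0, 0, 0, 0, -1],
  [0, 0, 0, 0, 0, 0, -1],
  [0, 0, 0, 0, 0, 0, -1],
])

```text
time_s: 16.6
eef_pos: [530.9, 58.7, 30.9]
ee_rot: [-0.001, 1.0, -0.031, 0.002]
force: [0.3, -0.1, -2.0]
grip_width: 0.264
```

```bash
python3 -c "
from h import *
st([529.8,58.9,30],-93.5)"
```

```text
t 16.6 pos [530.9  58.7  30.9] yaw -93.52 zdir [ 0.004  0.001 -1.   ] F [ 0.3 -0.1 -2. ] g 0.264 j6 1.52
d [-1.1  0.2 -0.9]
turn [-0.0011  0.0038  0.0003]
```

Call:
play_rows([
  [0, 0, 10, 0, 0, 0, -1],
  [0.5, 0, 20, 0, 0, 0, -1],
  [0.5, 0, 25, 0, 0, 0, -1],
  [0.5, 0, 20, 0, 0, 0, -1],
  [0.5, 0, 0, 0, 0, 0.035, -1],
])

```text
time_s: 17.02
eef_pos: [531.4, 58.2, 110.6]
ee_rot: [0.0, 1.0, -0.013, 0.0]
force: [0.6, 0.4, -1.5]
grip_width: 0.264
```

Call:
play_rows([
  [0, 0, 0, 0, 0, 0.12, -1],
  [0, 0, 0, 0, 0, 0.12, -1],
  [0, 0, 0, 0, 0, 0.12, -1],
  [0, 0, 0, 0, 0, 0.12, -1],
  [0, 0, 0, 0, 0, 0.12, -1],
])

```text
time_s: 17.43
eef_pos: [532.3, 57.4, 116.7]
ee_rot: [0.001, 0.956, 0.294, 0.003]
force: [0.7, -0.1, -1.5]
grip_width: 0.262
```

Call:
play_rows([
  [0, 0, -0.7, 0, 0, 0.12, -1],
  [0, 0, -0.7, 0, 0, 0.12, -1],
  [0, 0, -0.7, 0, 0, 0.12, -1],
  [0, 0, -0.7, 0, 0, 0.12, -1],
  [0, 0, -0.7, 0, 0, 0.12, -1],
])

```text
time_s: 17.85
eef_pos: [532.2, 56.6, 117.1]
ee_rot: [0.001, 0.819, 0.574, 0.004]
force: [-0.3, -0.1, -2.0]
grip_width: 0.266
```

Call:
play_rows([
  [0, 0, -0.7, 0, 0, 0.12, -1],
  [0, 0, -0.7, 0, 0, 0.12, -1],
  [0, 0, -0.7, 0, 0, 0.12, -1],
  [0, 0, -0.7, 0, 0, 0.12, -1],
  [0, 0, -0.7, 0, 0, 0.12, -1],
])

```text
time_s: 18.27
eef_pos: [532.0, 55.7, 117.1]
ee_rot: [0.001, 0.603, 0.798, 0.005]
force: [-0.4, 0.9, -2.0]
grip_width: 0.262
```

Call:
play_rows([
  [0, 0, -0.7, 0, 0, 0.12, -1],
  [0, 0, -0.7, 0, 0, 0.12, -1],
  [0, 0, -0.7, 0, 0, 0.12, -1],
  [0, 0, -0.7, 0, 0, 0.12, -1],
  [0, 0, -0.7, 0, 0, 0.12, -1],
])

```text
time_s: 18.68
eef_pos: [531.8, 54.9, 117.2]
ee_rot: [0.001, 0.329, 0.944, 0.005]
force: [0.3, -0.2, -1.3]
grip_width: 0.264
```

Call:
play_rows([
  [0, 0, -3, 0, 0, 0.12, -1],
  [0, 0, -4, 0, 0, 0.12, -1],
  [0, 0, -4, 0, 0, 0.12, -1],
  [0, 0, -4, 0, 0, 0.12, -1],
  [0, 0, -4, 0, 0, 0.12, -1],
])

```text
time_s: 19.1
eef_pos: [532.2, 54.0, 102.0]
ee_rot: [0.002, 0.022, 1.0, 0.004]
force: [-0.8, -0.1, -1.7]
grip_width: 0.259
```

```bash
python3 -c "
from h import *
st([529.2,58.9,56],86.5)"
```

```text
t 19.1 pos [532.2  54.  102. ] yaw 87.43 zdir [ 0.003  0.008 -1.   ] F [-0.8 -0.1 -1.7] g 0.259 j6 -1.65
d [ -3.    4.9 -46. ]
turn [-0.0083  0.0032 -0.0163]
```

Call:
play_rows([
  [-2, 3, -10, -0.006, 0.003, -0.016, -1],
  [-2, 2, -12, -0.002, 0.002, 0, -1],
  [-1, 0, -12, 0, 0.002, 0, -1],
  [0, 0, -4, 0, 0, 0, -1],
])

```text
time_s: 19.43
eef_pos: [526.8, 59.2, 63.9]
ee_rot: [-0.001, 0.035, 0.999, -0.001]
force: [-0.5, -0.0, -1.5]
grip_width: 0.264
```

```bash
python3 -c "
from h import *
st([529.2,58.9,56],86.5)"
```

```text
t 19.43 pos [526.8  59.2  63.9] yaw 85.94 zdir [-0.002 -0.002 -1.   ] F [-0.5 -0.  -1.5] g 0.264 j6 -1.61
d [ 2.4 -0.3 -7.9]
turn [ 0.0022 -0.002   0.0097]
```

Call:
play_rows([
  [2, -0.3, -5, 0.002, -0.002, 0.01, -1],
  [0, 0, -5, 0, 0, 0, -1],
  [0, 0, 0, 0, 0, 0, -1],
])

```text
time_s: 19.68
eef_pos: [528.6, 59.1, 52.9]
ee_rot: [-0.0, 0.033, 0.999, -0.0]
force: [-1.3, -0.2, -2.6]
grip_width: 0.268
```

```bash
python3 -c "
from h import *
st([529.2,58.9,56],86.5)"
```

```text
t 19.68 pos [528.6  59.1  52.9] yaw 86.18 zdir [-0.001 -0.    -1.   ] F [-1.3 -0.2 -2.6] g 0.268 j6 -1.61
d [ 0.6 -0.2  3.1]
turn [ 0.0004 -0.0008  0.0055]
```

Call:
play_rows([
  [0.5, -0.2, -4, 0, 0, 0.005, -1],
  [0, 0, -4, 0, 0, 0, -1],
  [-0.3, 0, -4, 0, 0.001, 0, -1],
  [-0.3, 0, 0, 0, 0, 0, -1],
])

```text
time_s: 20.02
eef_pos: [529.7, 58.9, 40.9]
ee_rot: [0.001, 0.032, 0.999, -0.0]
force: [1.7, 1.3, -2.0]
grip_width: 0.262
```

```bash
python3 -c "
from h import *
st([529.2,58.9,31],86.5)"
```

```text
t 20.02 pos [529.7  58.9  40.9] yaw 86.35 zdir [ 0.001 -0.    -1.   ] F [ 1.7  1.3 -2. ] g 0.262 j6 -1.62
d [-0.5 -0.  -9.9]
turn [0.0003 0.0014 0.0027]
```

Call:
play_rows([
  [-0.4, 0, -4, 0, 0.001, 0.002, -1],
  [-0.3, 0, -4, 0, 0, 0, -1],
  [0, 0, -4, 0, 0, 0, -1],
  [0, 0, 0, 0, 0, 0, -1],
])

```text
time_s: 20.35
eef_pos: [529.9, 59.0, 30.8]
ee_rot: [0.001, 0.031, 1.0, -0.0]
force: [-2.1, 1.9, -1.7]
grip_width: 0.266
```

```bash
python3 -c "
from h import *
st([529.2,58.9,31],86.5)"
```

```text
t 20.35 pos [529.9  59.   30.8] yaw 86.45 zdir [ 0.003 -0.    -1.   ] F [-2.1  1.9 -1.7] g 0.266 j6 -1.62
d [-0.7 -0.1  0.2]
turn [0.0004 0.0028 0.0009]
```

Call:
play_rows([
  [0, 0, -1.5, 0, 0, 0, -1],
  [0, 0, 0, 0, 0, 0, 0.1],
  [0, 0, 0, 0, 0, 0, 0.1],
  [0, 0, 8, 0, 0, 0, 0.1],
  [0.5, 0, 22, 0, 0, 0, 0.1],
])

```text
time_s: 20.77
eef_pos: [528.3, 58.7, 58.1]
ee_rot: [-0.002, 0.031, 1.0, -0.0]
force: [0.2, 0.3, 0.1]
grip_width: 0.551
```

Call:
play_rows([
  [1, 0, 30, 0, 0, 0, 0.1],
  [2, 20, 0, 0, 0, 0, 0.1],
  [2, 25, 0, 0, 0, 0, 0.1],
  [1, 18, 0, 0, 0, 0, 0.1],
  [0, 0, 0, 0, 0, 0, 0.1],
])

```text
time_s: 21.18
eef_pos: [536.7, 122.5, 95.6]
ee_rot: [0.002, 0.032, 0.999, -0.001]
force: [-0.2, 0.4, 0.6]
grip_width: 0.555
```

```bash
python3 -c "
from h import *
st([533.7,122.8,30],86.5)"
```

```text
t 21.18 pos [536.7 122.5  95.6] yaw 86.3 zdir [ 0.004 -0.002 -1.   ] F [-0.2  0.4  0.6] g 0.555 j6 -1.49
d [ -3.    0.3 -65.6]
turn [0.0017 0.004  0.0035]
```

Call:
play_rows([
  [-2.5, 0.3, -16, 0.002, 0.004, 0.003, 0.1],
  [-1, 0, -16, 0, 0.001, 0, 0.1],
  [-0.5, 0, -14, 0, 0.001, 0, 0.1],
  [0, 0, -6, 0, 0, 0, 0.1],
  [0, 0, 0, 0, 0, 0, 0.1],
])

```text
time_s: 21.6
eef_pos: [533.2, 121.8, 43.8]
ee_rot: [0.001, 0.029, 1.0, -0.0]
force: [-0.2, 0.6, 0.6]
grip_width: 0.55
```

```bash
python3 -c "
from h import *
st([533.7,122.8,30],86.5)"
```

```text
t 21.6 pos [533.2 121.8  43.8] yaw 86.62 zdir [ 0.001 -0.001 -1.   ] F [-0.2  0.6  0.6] g 0.55 j6 -1.5
d [  0.5   1.  -13.8]
turn [ 0.0007  0.0011 -0.0021]
```

Call:
play_rows([
  [0, 1, -7, 0, 0.001, 0, 0.1],
  [-0.3, 0, -5, 0, 0, 0, 0.1],
  [0, 0, -2, 0, 0, 0, 0.1],
  [0, 0, 0, 0, 0, 0, -0.2],
])

```text
time_s: 21.93
eef_pos: [533.9, 122.0, 30.2]
ee_rot: [0.001, 0.03, 1.0, -0.0]
force: [-1.1, -0.5, -0.6]
grip_width: 0.422
```

Call:
play_rows([
  [0, 0, 0, 0, 0, 0, -1],
  [0, 0, 0, 0, 0, 0, -1],
  [0, 0, 0, 0, 0, 0, -1],
])

```text
time_s: 22.18
eef_pos: [534.3, 122.7, 31.1]
ee_rot: [0.002, 0.03, 1.0, 0.0]
force: [-0.3, -0.9, -2.3]
grip_width: 0.263
```

```bash
python3 -c "
from h import *
st([533.7,122.8,30],86.5)"
```

```text
t 22.18 pos [534.3 122.7  31.1] yaw 86.54 zdir [ 0.004  0.    -1.   ] F [-0.3 -0.9 -2.3] g 0.263 j6 -1.5
d [-0.6  0.1 -1.1]
turn [-0.0005  0.0035 -0.0007]
```

Call:
play_rows([
  [0, 0, 10, 0, 0, 0, -1],
  [0.5, 0, 20, 0, 0, 0, -1],
  [0.5, 0, 25, 0, 0, 0, -1],
  [0.5, 0, 20, 0, 0, 0, -1],
  [0.5, 0, 0, 0, 0, -0.035, -1],
])

```text
time_s: 22.6
eef_pos: [535.0, 122.2, 110.8]
ee_rot: [0.0, 0.047, 0.999, -0.0]
force: [0.9, -0.0, -0.4]
grip_width: 0.262
```

Call:
play_rows([
  [0, 0.1, 0, 0, 0, -0.12, -1],
  [0, 0.1, 0, 0, 0, -0.12, -1],
  [0, 0.1, 0, 0, 0, -0.12, -1],
  [0, 0.1, 0, 0, 0, -0.12, -1],
  [0, 0.1, 0, 0, 0, -0.12, -1],
])

```text
time_s: 23.02
eef_pos: [535.9, 121.9, 117.0]
ee_rot: [0.003, 0.351, 0.936, -0.001]
force: [0.2, -0.8, -1.8]
grip_width: 0.263
```

Call:
play_rows([
  [0, 0.1, -0.7, 0, 0, -0.12, -1],
  [0, 0.1, -0.7, 0, 0, -0.12, -1],
  [0, 0.1, -0.7, 0, 0, -0.12, -1],
  [0, 0.1, -0.7, 0, 0, -0.12, -1],
  [0, 0.1, -0.7, 0, 0, -0.12, -1],
])

```text
time_s: 23.43
eef_pos: [535.9, 121.6, 117.6]
ee_rot: [0.004, 0.622, 0.783, -0.002]
force: [-0.4, 0.1, -1.5]
grip_width: 0.262
```

Call:
play_rows([
  [0, 0.1, -0.7, 0, 0, -0.12, -1],
  [0, 0.1, -0.7, 0, 0, -0.12, -1],
  [0, 0.1, -0.7, 0, 0, -0.12, -1],
  [0, 0.1, -0.7, 0, 0, -0.12, -1],
  [0, 0.1, -0.7, 0, 0, -0.12, -1],
])

```text
time_s: 23.85
eef_pos: [535.8, 121.3, 117.8]
ee_rot: [0.005, 0.832, 0.554, -0.003]
force: [0.3, 0.1, -2.4]
grip_width: 0.266
```

Call:
play_rows([
  [0, 0.1, -0.7, 0, 0, -0.12, -1],
  [0, 0.1, -0.7, 0, 0, -0.12, -1],
  [0, 0.1, -0.7, 0, 0, -0.12, -1],
  [0, 0.1, -0.7, 0, 0, -0.12, -1],
  [0, 0.1, -0.7, 0, 0, -0.12, -1],
])

```text
time_s: 24.27
eef_pos: [535.7, 121.0, 118.0]
ee_rot: [0.005, 0.962, 0.271, -0.004]
force: [-0.2, 0.5, -2.2]
grip_width: 0.268
```

Call:
play_rows([
  [0, 0, -3, 0, 0, -0.12, -1],
  [0, 0, -4, 0, 0, -0.12, -1],
  [0, 0, -4, 0, 0, -0.12, -1],
  [0, 0, -4, 0, 0, -0.12, -1],
  [0, 0, -4, 0, 0, -0.12, -1],
])

```text
time_s: 24.68
eef_pos: [536.2, 120.2, 103.0]
ee_rot: [0.004, 0.999, -0.038, -0.004]
force: [-0.6, -0.3, -2.2]
grip_width: 0.265
```

```bash
python3 -c "
from h import *
st([533.4,122.8,56],-93.5)"
```

```text
t 24.68 pos [536.2 120.2 103. ] yaw -94.32 zdir [-0.008 -0.009 -1.   ] F [-0.6 -0.3 -2.2] g 0.265 j6 1.66
d [ -2.8   2.6 -47. ]
turn [ 0.0086 -0.0081  0.0143]
```

Call:
play_rows([
  [-1, 1.5, -10, 0.008, -0.006, 0.014, -1],
  [-1, 1, -12, 0, 0, 0, -1],
  [-1, 0, -12, 0, 0.002, 0, -1],
  [0, 0, -4, 0, 0, 0, -1],
  [0, 0, 0, 0, 0, 0, -1],
])

```text
time_s: 25.1
eef_pos: [533.4, 122.1, 66.0]
ee_rot: [0.001, 0.999, -0.034, -0.001]
force: [-0.1, 0.1, -1.9]
grip_width: 0.258
```

```bash
python3 -c "
from h import *
st([533.4,122.8,54],-93.5)"
```

```text
t 25.1 pos [533.4 122.1  66. ] yaw -93.91 zdir [-0.002 -0.002 -1.   ] F [-0.1  0.1 -1.9] g 0.258 j6 1.65
d [  0.    0.7 -12. ]
turn [ 0.0017 -0.0018  0.0071]
```

Call:
play_rows([
  [0, 0.6, -6, 0.002, 0, 0.007, -1],
  [-0.3, 0, -6, 0, 0, 0, -1],
  [0, 0, 0, 0, 0, 0, -1],
])

```text
time_s: 25.35
eef_pos: [533.6, 122.6, 54.1]
ee_rot: [-0.0, 1.0, -0.03, -0.0]
force: [-0.4, -1.1, -2.4]
grip_width: 0.256
```

```bash
python3 -c "
from h import *
st([533.4,122.8,54],-93.5)"
```

```text
t 25.35 pos [533.6 122.6  54.1] yaw -93.44 zdir [-0.  0. -1.] F [-0.4 -1.1 -2.4] g 0.256 j6 1.64
d [-0.2  0.2 -0.1]
turn [-0.0003 -0.0004 -0.001 ]
```

Call:
play_rows([
  [-0.2, 0.1, -4, 0, 0, 0, -1],
  [-0.3, 0, -4, 0, 0, 0, -1],
  [-0.3, 0, -4, 0, 0.001, 0, -1],
  [-0.3, 0, 0, 0, 0, 0, -1],
])

```text
time_s: 25.68
eef_pos: [535.1, 122.6, 42.8]
ee_rot: [-0.0, 1.0, -0.03, 0.003]
force: [0.2, 0.6, -2.8]
grip_width: 0.269
```

```bash
python3 -c "
from h import *
st([533.4,122.8,31],-93.5)"
```

```text
t 25.68 pos [535.1 122.6  42.8] yaw -93.46 zdir [ 0.005  0.    -1.   ] F [ 0.2  0.6 -2.8] g 0.269 j6 1.64
d [ -1.7   0.2 -11.8]
turn [-0.0004  0.0055 -0.0007]
```

Call:
play_rows([
  [-1.2, 0, -4, 0, 0.005, 0, -1],
  [-0.5, 0, -4, 0, 0.001, 0, -1],
  [-0.2, 0, -4, 0, 0, 0, -1],
  [0, 0, -1.5, 0, 0, 0, -1],
])

```text
time_s: 26.02
eef_pos: [535.4, 122.7, 30.6]
ee_rot: [-0.001, 1.0, -0.03, 0.003]
force: [-6.1, -1.4, 26.8]
grip_width: 0.265
```

```bash
python3 -c "
from h import *
st([533.4,122.8,31],-93.5)"
```

```text
t 26.02 pos [535.4 122.7  30.6] yaw -93.49 zdir [ 0.005  0.001 -1.   ] F [-6.1 -1.4 26.8] g 0.265 j6 1.64
d [-2.   0.1  0.4]
turn [-0.001   0.0054 -0.0001]
```

Call:
play_rows([
  [0, 0, 1, 0, 0, 0, 0.1],
  [0, 0, 0, 0, 0, 0, 0.1],
  [0, 0, 0, 0, 0, 0, 0.1],
  [0, 0, 8, 0, 0, 0, 0.1],
  [0, 0, 25, 0, 0, 0, 0.1],
])

```text
time_s: 26.43
eef_pos: [530.6, 122.5, 60.3]
ee_rot: [-0.0, 1.0, -0.03, -0.005]
force: [0.0, 0.0, 0.3]
grip_width: 0.55
```

Call:
play_rows([
  [0, 0, 35, 0, 0, 0, 0.1],
  [-10, -10, 30, 0, 0, 0.1, 0.1],
  [-35, -30, 30, 0, 0, 0.12, 0.1],
  [-38, -30, 20, 0, 0, 0.12, 0.1],
  [-38, -20, 0, 0, 0, 0.12, 0.1],
])

```text
time_s: 26.85
eef_pos: [427.1, 46.3, 170.9]
ee_rot: [0.003, 0.978, 0.207, -0.002]
force: [0.4, -0.9, 0.5]
grip_width: 0.552
```

```bash
python3 -c "
from h import *
st([485,342,120],-7)
a=cap('top','top1.png');c=cap('scene','scene1.png')
A=cv2.resize(a['img'][190:310,160:420],(780,360),interpolation=2)
B=cv2.resize(c['img'][210:370,235:515],(420,240),interpolation=2)
o=np.zeros((600,780,3),np.uint8);o[:360]=A;o[360:,:420]=B
cv2.imwrite('pics/c8.png',o)
"
```

```text
t 26.85 pos [427.1  46.3 170.9] yaw -66.12 zdir [-0.003 -0.007 -1.   ] F [ 0.4 -0.9  0.5] g 0.552 j6 1.0
d [ 57.9 295.7 -50.9]
turn [ 0.0069 -0.0027  1.0319]
```

View pics/c8.png

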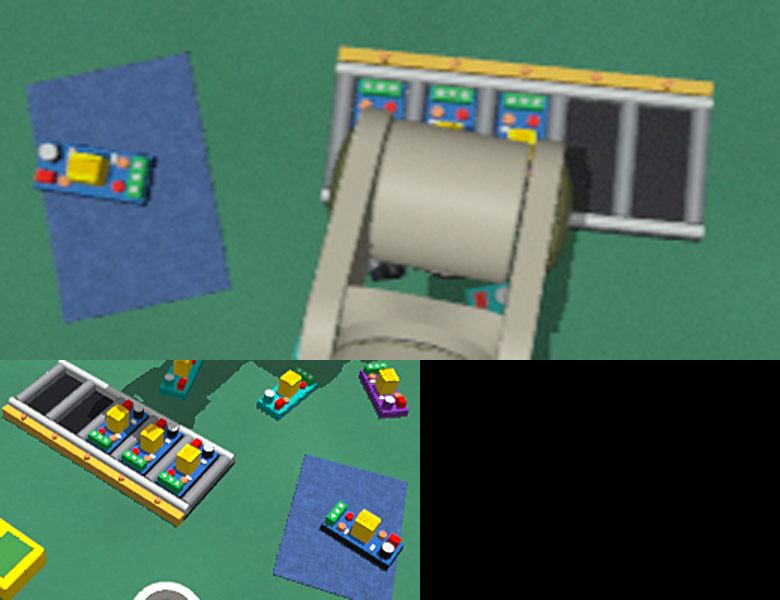

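```bash
python3 -c "
from h import *
a=cap('top');b=cap('scene')
T=lambda x,y:(160+x/3,190+y/3)
print(unproj(a,[T(87,166)],48),unproj(a,[T(138,178)],29),unproj(a,[T(47,163)],31))
i=a['img'][225:270,162:222].astype(int);B,G,R=i[...,0],i[...,1],i[...,2]
m=(R>150)&(G>130)&(B<90);v,u=np.nonzero(m);print(m.sum(),u.mean()+162,v.mean()+225,unproj(a,[(u.mean()+162,v.mean()+225)],44))
print(tri(a,T(87,166),b,(235+367/1.5,210+(520-360)/1.5)))
"
```

```text
[[494.9 369.9  48. ]] [[488.2 329.7  29. ]] [[499.  410.1  31. ]]
93 187.59139784946237 245.34408602150538 [[495.3 374.7  44. ]]
(array([495.3, 372.6,  42.5]), array([3.02458551]))
```

Call:
play_rows([
  [6, 30, 0, 0, 0, 0.11, 0.1],
  [8, 38, 0, 0, 0, 0.11, 0.1],
  [8, 38, 0, 0, 0, 0.11, 0.1],
  [8, 38, -5, 0, 0, 0.11, 0.1],
  [8, 38, -10, 0, 0, 0.11, 0.1],
])

```text
time_s: 27.47
eef_pos: [469.6, 233.1, 155.9]
ee_rot: [0.004, 0.886, 0.464, -0.0]
force: [1.6, -1.2, 0.5]
grip_width: 0.552
```

Call:
play_rows([
  [8, 38, -10, 0, 0, 0.11, 0.1],
  [8, 38, -10, 0, 0, 0.11, 0.1],
  [8, 35, -10, 0, 0, 0.11, 0.1],
  [6, 25, -5, 0, 0, 0.1, 0.1],
  [0, 0, 0, 0, 0, 0, 0.1],
])

```text
time_s: 27.88
eef_pos: [499.7, 384.5, 115.0]
ee_rot: [0.003, 0.757, 0.654, 0.0]
force: [-0.3, 0.2, -0.4]
grip_width: 0.548
```

```bash
python3 -c "
from h import *
st([495,371,80],-7.5)"
```

```text
t 27.88 pos [499.7 384.5 115. ] yaw -8.32 zdir [ 0.005 -0.005 -1.   ] F [-0.3  0.2 -0.4] g 0.548 j6 0.62
d [ -4.7 -13.5 -35. ]
turn [0.0047 0.005  0.0144]
```

Call:
play_rows([
  [-3, -9, -10, 0.004, 0.004, 0.014, 0.1],
  [-2, -4, -12, 0, 0, 0, 0.1],
  [0, 0, -8, 0, 0, 0, 0.1],
  [0, 0, 0, 0, 0, 0, 0.1],
])

```text
time_s: 28.22
eef_pos: [494.6, 375.9, 80.7]
ee_rot: [0.0, 0.752, 0.659, -0.001]
force: [0.7, -0.6, -0.3]
grip_width: 0.554
```

```bash
python3 -c "
from h import *
st([495,371,25],-7.5)
a=cap('top');c=cap('scene')
A=cv2.resize(a['img'][210:290,150:240],(540,480),interpolation=2)
B=cv2.resize(c['img'][260:380,410:520],(550,600),interpolation=2)
cv2.imwrite('pics/c9.png',B)
print(proj(c,[[495,371,48],sense()['eef_pos']]))
"
```

```text
t 28.22 pos [494.6 375.9  80.7] yaw -7.48 zdir [-0.001 -0.001 -1.   ] F [ 0.7 -0.6 -0.3] g 0.554 j6 0.59
d [  0.4  -4.9 -55.7]
turn [ 0.0013 -0.0008 -0.0003]
[[478.96456952 314.51885299]
 [485.6399885  305.15836173]]
```

View pics/c9.png

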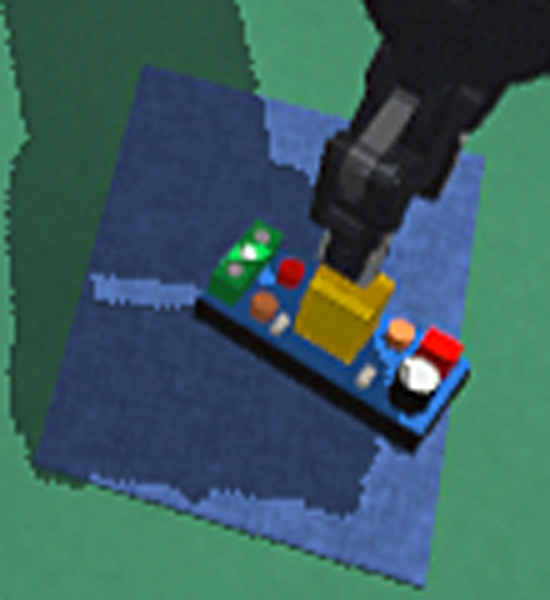

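```bash
python3 -c "
from h import *
c=cap('scene')
from h import np
d=np.array([np.cos(np.radians(-97.5)),np.sin(np.radians(-97.5)),0]);n=np.array([-d[1],d[0],0])
o=np.array([495,371,2.])
f=lambda x,y,z:o+x*d+y*n+[0,0,z]
P=[f(sx*50,sy*22,12) for sx,sy in((1,1),(1,-1),(-1,1),(-1,-1))]+[f(sx*13,sy*12,46) for sx,sy in((1,1),(1,-1),(-1,1),(-1,-1))]
print(((proj(c,P)-[410,260])*5).round())
print(unproj(c,[(410+195/5,260+298/5),(410+412/5,260+437/5),(410+470/5,260+368/5)],14))
"
```

```text
[[189. 288.]
 [245. 223.]
 [412. 429.]
 [464. 358.]
 [300. 273.]
 [330. 236.]
 [360. 310.]
 [389. 272.]]
[[513.6 322.6  14. ]
 [526.6 419.1  14. ]
 [483.  427.   14. ]]
```

Call:
play_rows([
  [1, -3, -14, 0, 0, 0, 0.1],
  [0, -1, -14, 0, 0, 0, 0.1],
  [0, 0, -10, 0, 0, 0, 0.1],
  [0, 0, 0, 0, 0, 0, 0.1],
])

```text
time_s: 28.7
eef_pos: [499.1, 373.1, 47.8]
ee_rot: [0.002, 0.752, 0.659, 0.005]
force: [-0.7, 0.1, -0.5]
grip_width: 0.552
```

```bash
python3 -c "
from h import *
st([496.5,372,25],-7.5)"
```

```text
t 28.7 pos [499.1 373.1  47.8] yaw -7.57 zdir [ 0.01   0.004 -1.   ] F [-0.7  0.1 -0.5] g 0.552 j6 0.59
d [ -2.6  -1.1 -22.8]
turn [-0.0038  0.0096  0.0012]
```

Call:
play_rows([
  [-2.2, -1, -8, -0.004, 0.009, 0, 0.1],
  [-0.8, -0.5, -8, 0, 0.001, 0, 0.1],
  [0, 0, -4, 0, 0, 0, 0.1],
  [0, 0, 0, 0, 0, 0, 0.1],
])

```text
time_s: 29.03
eef_pos: [496.8, 372.1, 28.0]
ee_rot: [0.0, 0.752, 0.659, 0.001]
force: [-0.4, 0.7, -0.1]
grip_width: 0.542
```

```bash
python3 -c "
from h import *
st([496.5,372,25],-7.5)"
```

```text
t 29.03 pos [496.8 372.1  28. ] yaw -7.59 zdir [ 0.001  0.001 -1.   ] F [-0.4  0.7 -0.1] g 0.542 j6 0.59
d [-0.3 -0.1 -3. ]
turn [-0.0007  0.0012  0.0016]
```

Call:
play_rows([
  [0, 0, -3.5, 0, 0, 0, 0.1],
  [0, 0, 0, 0, 0, 0, -0.2],
  [0, 0, 0, 0, 0, 0, -1],
  [0, 0, 0, 0, 0, 0, -1],
  [0, 0, 0, 0, 0, 0, -1],
])

```text
time_s: 29.45
eef_pos: [497.0, 372.5, 25.0]
ee_rot: [0.0, 0.752, 0.659, 0.001]
force: [-0.4, -0.4, -1.4]
grip_width: 0.261
```

Call:
play_rows([
  [0, 0, 0, 0, 0, 0, -1],
])

```text
time_s: 29.53
eef_pos: [497.0, 372.4, 24.9]
ee_rot: [0.0, 0.752, 0.659, 0.001]
force: [-0.0, 0.3, -2.3]
grip_width: 0.266
```

```bash
python3 -c "
from h import *
st([496.5,372,25],-7.5)"
```

```text
t 29.53 pos [497.  372.4  24.9] yaw -7.58 zdir [ 0.002  0.001 -1.   ] F [-0.   0.3 -2.3] g 0.266 j6 0.59
d [-0.5 -0.4  0.1]
turn [-0.0011  0.002   0.0014]
```

Call:
play_rows([
  [0, 0, 10, 0, 0, 0, -1],
  [0, 0, 25, 0, 0, 0, -1],
  [0, 0, 30, 0, 0, 0, -1],
  [0, -10, 30, 0, 0, 0.05, -1],
  [0, -25, 10, 0, 0, 0.1, -1],
])

```text
time_s: 29.95
eef_pos: [493.8, 338.2, 132.2]
ee_rot: [-0.0, 0.699, 0.715, -0.002]
force: [0.2, -0.1, -1.8]
grip_width: 0.262
```

Call:
play_rows([
  [2, -32, 0, 0, 0, 0.12, -1],
  [2, -35, 0, 0, 0, 0.12, -1],
  [2, -35, 0, 0, 0, 0.12, -1],
  [2, -35, 0, 0, 0, 0.12, -1],
  [2, -35, 0, 0, 0, 0.12, -1],
])

```text
time_s: 30.37
eef_pos: [503.8, 167.9, 140.4]
ee_rot: [0.003, 0.453, 0.892, 0.002]
force: [0.6, -0.1, -1.2]
grip_width: 0.264
```

Call:
play_rows([
  [2, -35, 0, 0, 0, 0.12, -1],
  [2, -35, 0, 0, 0, 0.12, -1],
  [2, -35, 0, 0, 0, 0.12, -1],
  [2, -35, 0, 0, 0, 0.12, -1],
  [2, -35, 0, 0, 0, 0.12, -1],
])

```text
time_s: 30.78
eef_pos: [512.7, -1.2, 144.4]
ee_rot: [0.004, 0.181, 0.984, 0.004]
force: [0.3, 0.1, -1.8]
grip_width: 0.262
```

```bash
python3 -c "
from h import *
st([521.9,-68.9,100],86.5)"
```

```text
t 30.78 pos [512.7  -1.2 144.4] yaw 69.2 zdir [ 0.009  0.006 -1.   ] F [ 0.3  0.1 -1.8] g 0.262 j6 -1.45
d [  9.2 -67.7 -44.4]
turn [-0.0061  0.0093  0.3019]
```

Call:
play_rows([
  [3, -25, -10, -0.003, 0.004, 0.1, -1],
  [3, -25, -12, -0.003, 0.004, 0.1, -1],
  [2, -10, -12, 0, 0, 0.1, -1],
  [1, -2, -10, 0, 0, 0, -1],
  [0, 0, 0, 0, 0, 0, -1],
])

```text
time_s: 31.2
eef_pos: [522.5, -73.0, 103.1]
ee_rot: [0.003, 0.027, 1.0, -0.0]
force: [-0.8, 1.0, -2.8]
grip_width: 0.262
```

```bash
python3 -c "
from h import *
st([521.9,-68.9,100],86.5)
c=cap('scene')
cv2.imwrite('pics/c10.png',cv2.resize(c['img'][170:310,225:365],(600,600),interpolation=2))
k=600/140
s=sense()['eef_pos']
def box(o,yaw):
  d=np.array([np.cos(yaw),np.sin(yaw),0]);n=np.array([-d[1],d[0],0])
  return [o+x*d+y*n+np.array([0,0,12]) for x,y in((50,22),(50,-22),(-50,-22),(-50,22))]
y=np.radians(-3.5)
print('held',((proj(c,box(s-[0,0,23],y))-[225,170])*k).round().tolist())
print('b3',((proj(c,box(np.array([525.6,-4.8,8]),y))-[225,170])*k).round().tolist())
"
```

```text
t 31.2 pos [522.5 -73.  103.1] yaw 86.95 zdir [ 0.007 -0.001 -1.   ] F [-0.8  1.  -2.8] g 0.262 j6 -1.88
d [-0.6  4.1 -3.1]
turn [ 0.0011  0.0066 -0.0078]
held [[242.0, 280.0], [177.0, 242.0], [303.0, 140.0], [367.0, 174.0]]
b3 [[352.0, 437.0], [286.0, 398.0], [404.0, 290.0], [469.0, 326.0]]
```

View pics/c10.png

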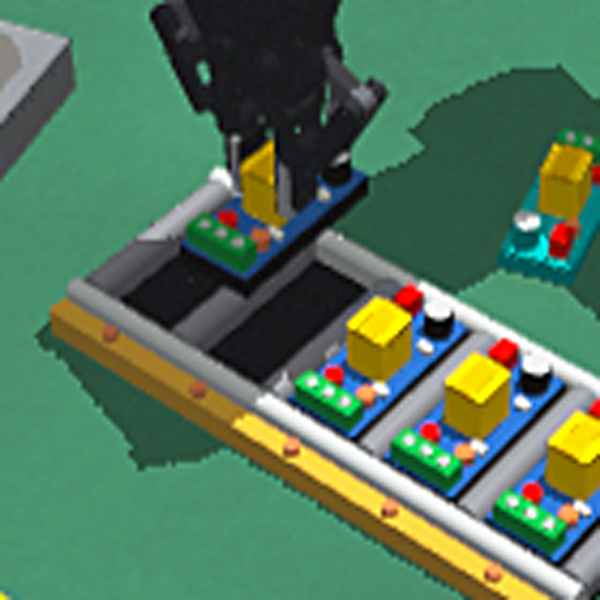

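Call:
play_rows([
  [0, 3, -8, 0.001, 0.006, -0.008, -1],
  [-0.5, 1, -14, 0, 0.002, 0, -1],
  [-0.5, 0, -14, 0, 0.001, 0, -1],
  [0, 0, -4, 0, 0, 0, -1],
  [0, 0, 0, 0, 0, 0, -1],
])

```text
time_s: 31.67
eef_pos: [522.9, -63.4, 65.0]
ee_rot: [0.001, 0.034, 0.999, -0.001]
force: [-0.7, 1.2, -3.2]
grip_width: 0.265
```

```bash
python3 -c "
from h import *
st([523.2,-68.9,54],86.5)"
```

```text
t 31.67 pos [522.9 -63.4  65. ] yaw 86.15 zdir [ 0.002 -0.001 -1.   ] F [-0.7  1.2 -3.2] g 0.265 j6 -1.85
d [  0.3  -5.5 -11. ]
turn [0.0012 0.0019 0.0061]
```

Call:
play_rows([
  [0, -4, -2, 0.001, 0.002, 0.006, -1],
  [0, -1.5, -4, 0, 0, 0, -1],
  [-0.2, 0, -4, 0, 0, 0, -1],
  [0, 0, 0, 0, 0, 0, -1],
])

```text
time_s: 32.0
eef_pos: [523.7, -68.2, 56.3]
ee_rot: [0.001, 0.03, 1.0, -0.0]
force: [0.2, 0.3, -2.7]
grip_width: 0.264
```

```bash
python3 -c "
from h import *
st([523.2,-68.9,54],86.5)"
```

```text
t 32.0 pos [523.7 -68.2  56.3] yaw 86.52 zdir [ 0.002 -0.001 -1.   ] F [ 0.2  0.3 -2.7] g 0.264 j6 -1.86
d [-0.5 -0.7 -2.3]
turn [ 0.001   0.0024 -0.0004]
```

Call:
play_rows([
  [-0.5, -0.7, -4, 0, 0.002, 0, -1],
  [-0.3, 0, -5, 0, 0.001, 0, -1],
  [-0.3, 0, -5, 0, 0.001, 0, -1],
  [-0.3, 0, 0, 0, 0, 0, -1],
])

```text
time_s: 32.33
eef_pos: [522.9, -68.8, 41.7]
ee_rot: [0.0, 0.031, 1.0, -0.0]
force: [1.1, 1.7, -2.4]
grip_width: 0.266
```

```bash
python3 -c "
from h import *
st([523.2,-68.9,31],86.5)"
```

```text
t 32.33 pos [522.9 -68.8  41.7] yaw 86.43 zdir [ 0.    -0.001 -1.   ] F [ 1.1  1.7 -2.4] g 0.266 j6 -1.86
d [  0.3  -0.1 -10.7]
turn [0.0005 0.0002 0.0013]
```

Call:
play_rows([
  [0, 0, -4, 0, 0, 0.001, -1],
  [-0.3, 0, -4, 0, 0, 0, -1],
  [0, 0, -4, 0, 0, 0, -1],
  [0, 0, -1, 0, 0, 0, -1],
  [0, 0, 0, 0, 0, 0, -1],
])

```text
time_s: 32.75
eef_pos: [522.7, -68.6, 31.0]
ee_rot: [0.0, 0.031, 1.0, -0.0]
force: [0.3, 0.9, -3.2]
grip_width: 0.263
```

```bash
python3 -c "
from h import *
st([523.2,-68.9,31],86.5)"
```

```text
t 32.75 pos [522.7 -68.6  31. ] yaw 86.5 zdir [ 0.    -0.001 -1.   ] F [ 0.3  0.9 -3.2] g 0.263 j6 -1.86
d [ 0.5 -0.3 -0. ]
turn [ 0.0005  0.0002 -0.    ]
```

Call:
play_rows([
  [0, 0, -2, 0, 0, 0, -1],
  [0, 0, 0, 0, 0, 0, -1],
])

```text
time_s: 32.92
eef_pos: [522.7, -68.6, 31.1]
ee_rot: [0.0, 0.03, 1.0, -0.0]
force: [-0.6, 2.6, -3.3]
grip_width: 0.266
```

Call:
play_rows([
  [0, 0, 0, 0, 0, 0, 0.1],
  [0, 0, 0, 0, 0, 0, 0.1],
  [0, 0, 1, 0, 0, 0, 0.1],
  [0, 0, 12, 0, 0, 0, 0.1],
  [0, 0, 25, 0, 0, 0, 0.1],
])

```text
time_s: 33.33
eef_pos: [520.7, -68.9, 65.4]
ee_rot: [-0.003, 0.03, 1.0, -0.0]
force: [-0.0, 0.5, 0.3]
grip_width: 0.549
```

Call:
play_rows([
  [0, 0, 35, 0, 0, 0, 0.1],
  [-5, -10, 38, 0, 0, 0, 0.1],
  [-35, 0, 20, 0, 0, 0, 0.1],
  [-38, 10, 0, 0, 0, 0, 0.1],
  [-38, 10, 0, 0, 0, 0, 0.1],
])

```text
time_s: 33.75
eef_pos: [406.8, -61.8, 164.8]
ee_rot: [0.001, 0.03, 1.0, -0.003]
force: [0.5, 0.5, 1.1]
grip_width: 0.546
```

Call:
play_rows([
  [-20, 10, 0, 0, 0, 0, 0.1],
  [0, 0, 0, 0, 0, 0, 0.1],
])

```text
time_s: 33.92
eef_pos: [381.3, -50.2, 164.9]
ee_rot: [0.001, 0.03, 1.0, -0.003]
force: [1.1, -0.3, 0.5]
grip_width: 0.548
```

```bash
python3 -c "
from h import *
st()
a=cap('top','top2.png');c=cap('scene','scene2.png')
A=cv2.resize(a['img'][195:285,260:500],(800,300),interpolation=2)
B=cv2.resize(c['img'][200:320,225:395],(425,300),interpolation=2)
C=cv2.resize(c['img'][155:235,160:260],(375,300),interpolation=2)
cv2.imwrite('pics/c11.png',np.vstack([A,np.hstack([B,C])]))
"
```

```text
t 33.92 pos [381.3 -50.2 164.9] yaw 86.57 zdir [ 0.001 -0.006 -1.   ] F [ 1.1 -0.3  0.5] g 0.548 j6 -1.94
```

View pics/c11.png

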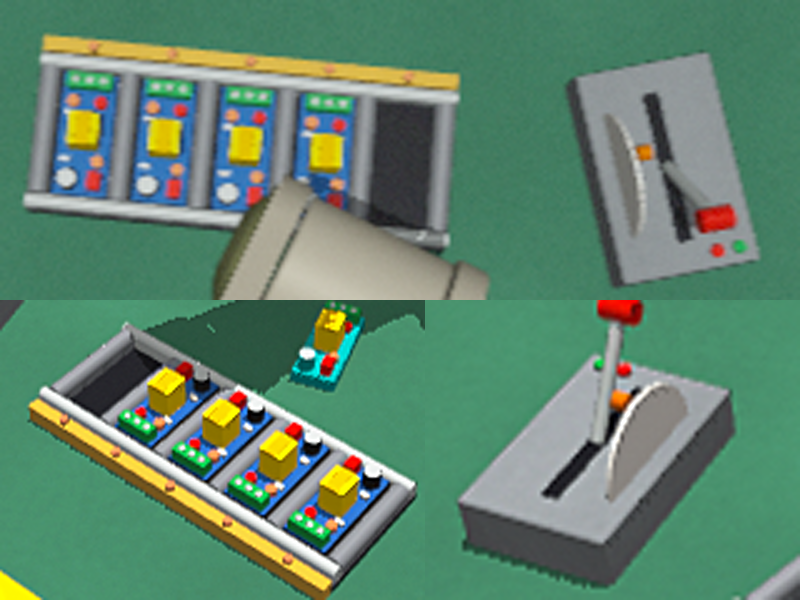

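```bash
python3 -c "
from h import *
a=cap('top');b=cap('scene')
def cen(c,x0,y0,x1,y1,col):
  i=cv2.cvtColor(c['img'][y0:y1,x0:x1],cv2.COLOR_BGR2HSV).astype(int);h,s,v=i[...,0],i[...,1],i[...,2]
  m=(s>150)&(v>90)&((h>=7)&(h<22) if col=='o' else ((h<5)|(h>174)))
  n,l,st,ce=cv2.connectedComponentsWithStats(m.astype(np.uint8))
  k=1+np.argmax(st[1:,4]);ys,xs=np.nonzero(l==k);w=s[ys,xs]
  print(col,st[k],np.round([np.average(xs,weights=w)+x0,np.average(ys,weights=w)+y0],2));return np.average(xs,weights=w)+x0,np.average(ys,weights=w)+y0
o=tri(a,cen(a,440,225,465,255,'o'),b,cen(b,200,170,225,195,'o'))
g=tri(a,cen(a,460,245,490,268,'r'),b,cen(b,200,145,225,170,'r'))
print(o,g)
g0=g[0];H=g0+50.8*X-74.3*Z;print('H from off grip',H)
for h in (H,np.array([516.3,-338,40])):
  r=o[0]-h;print('ptr',r@X,r@Y,r[2],.6+np.arctan2(r@X,r[2]))
r=np.array([551.9,-332.4,119.3])-H;print('start',r@X,r@Y,r[2],.6+np.arctan2(r@X,r[2]))
T=lambda x,y:(260+x/3.3333,195+y/3.3333)
print(unproj(a,[T(578,82),T(709,54),T(757,260),T(620,284)],40))
"
```

```text
o [11 14  4  4 14] [452.73 240.37]
o [ 9  9  6  5 21] [211.56 181.21]
r [ 9 12 12  8 74] [474.2  260.21]
r [ 6  8 12  9 73] [211.4  156.71]
(array([ 520.6, -305.4,   90.5]), array([2.25512834])) (array([ 468.7, -350.2,  113.2]), array([1.17310303]))
H from off grip [ 518.357  -339.4812   38.9   ]
ptr 9.383665700000055 32.84110000000001 51.599999999999994 0.7798881584422771
ptr 11.081850000000072 30.95920000000001 50.5 0.8160185509690547
start 34.282415700000016 -0.1556999999999773 80.39999999999999 1.0030543435121069
[[ 582.7 -269.3   40. ]
 [ 608.4 -374.1   40. ]
 [ 444.8 -407.6   40. ]
 [ 423.1 -300.2   40. ]]
```

Call:
play_rows([
  [10, -30, 5, 0, 0.001, 0.04, 0.1],
  [10, -38, 5, 0.006, 0, 0.05, 0.1],
  [10, -38, 0, 0, 0, 0.05, 0.1],
  [10, -38, 0, 0, 0, 0.05, 0.1],
  [10, -38, 0, 0, 0, 0.05, 0.1],
])

```text
time_s: 34.53
eef_pos: [438.9, -238.5, 174.0]
ee_rot: [0.001, -0.099, 0.995, 0.001]
force: [1.2, 0.5, -0.0]
grip_width: 0.547
```

Call:
play_rows([
  [10, -38, 0, 0, 0, 0.02, 0.1],
  [10, -38, 0, 0, 0, 0, 0.1],
  [8, -25, 0, 0, 0, 0, 0.1],
  [0, 0, 0, 0, 0, 0, 0.1],
])

```text
time_s: 34.87
eef_pos: [469.6, -353.2, 169.5]
ee_rot: [0.0, -0.108, 0.994, 0.0]
force: [0.5, 0.3, 0.5]
grip_width: 0.552
```

```bash
python3 -c "
from h import *
st([466.8,-349.2,140],102.2)"
```

```text
t 34.87 pos [ 469.6 -353.2  169.5] yaw 102.45 zdir [ 0.     0.001 -1.   ] F [0.5 0.3 0.5] g 0.552 j6 -2.63
d [ -2.8   4.  -29.5]
turn [-0.0008  0.0001 -0.0043]
```

Call:
play_rows([
  [-2.5, 3, -12, 0, 0, -0.004, 0.1],
  [-1, 1, -14, 0, 0.002, 0, 0.1],
  [-1, 0, -10, 0, 0.001, 0, 0.1],
  [0, 0, 0, 0, 0, 0, 0.1],
])

```text
time_s: 35.2
eef_pos: [466.5, -352.3, 128.2]
ee_rot: [-0.002, -0.105, 0.994, 0.002]
force: [-1.1, 0.3, -0.7]
grip_width: 0.551
```

```bash
python3 -c "
from h import *
st([466.8,-349.2,105],102.2)"
```

```text
t 35.2 pos [ 466.5 -352.3  128.2] yaw 102.08 zdir [-0.005  0.003 -1.   ] F [-1.1  0.3 -0.7] g 0.551 j6 -2.63
d [  0.3   3.1 -23.2]
turn [-0.0025 -0.0047  0.0021]
```

Call:
play_rows([
  [0.3, 2.5, -9, -0.002, -0.004, 0.002, 0.1],
  [-0.5, 0.5, -9, 0, 0, 0, 0.1],
  [-0.3, 0, -5, 0, 0, 0, 0.1],
  [0, 0, 0, 0, 0, 0, 0.1],
])

```text
time_s: 35.53
eef_pos: [467.1, -349.1, 103.8]
ee_rot: [-0.0, -0.107, 0.994, 0.0]
force: [-0.6, -0.4, 0.8]
grip_width: 0.552
```

Call:
play_rows([
  [0, 0, 0, 0, 0, 0, -0.3],
  [0, 0, 0, 0, 0, 0, -1],
  [0, 0, 0, 0, 0, 0, -1],
  [0, 0, 0, 0, 0, 0, -1],
], grip_force=40)

```text
time_s: 35.87
eef_pos: [467.5, -349.5, 104.6]
ee_rot: [-0.0, -0.107, 0.994, -0.0]
force: [0.4, -0.4, -5.2]
grip_width: 0.262
```

```bash
python3 -c "
from h import *
st([466.8,-349.2,105],102.2)"
```

```text
t 35.87 pos [ 467.5 -349.5  104.6] yaw 102.3 zdir [-0. -0. -1.] F [ 0.4 -0.4 -5.2] g 0.262 j6 -2.63
d [-0.7  0.3  0.4]
turn [ 0.0003 -0.0002 -0.0017]
```

Call:
play_rows([
  [6.8, 1.5, 4.2, 0, 0, 0, -1],
  [6.8, 1.5, 3.5, 0, 0, 0, -1],
  [6.8, 1.5, 2.9, 0, 0, 0, -1],
  [6.8, 1.5, 2.1, 0, 0, 0, -1],
  [6.8, 1.5, 1.6, 0, 0, 0, -1],
])

```text
time_s: 36.28
eef_pos: [500.1, -342.3, 118.4]
ee_rot: [-0.005, -0.107, 0.994, 0.001]
force: [-3.9, -3.1, -5.1]
grip_width: 0.269
```

Call:
play_rows([
  [6.8, 1.5, 0.9, 0, 0, 0, -1],
  [6.8, 1.5, 0.5, 0, 0, 0, -1],
  [6.8, 1.5, 0, 0, 0, 0, -1],
  [0, 0, 0, 0, 0, 0, -1],
])

```text
time_s: 36.62
eef_pos: [522.7, -337.2, 120.8]
ee_rot: [-0.007, -0.107, 0.994, 0.001]
force: [0.2, -3.6, -5.4]
grip_width: 0.268
```

```bash
python3 -c "
from h import *
st([534.7,-335,118.5],102.2)"
```

```text
t 36.62 pos [ 522.7 -337.2  120.8] yaw 102.34 zdir [-0.013 -0.    -1.   ] F [ 0.2 -3.6 -5.4] g 0.268 j6 -2.54
d [12.   2.2 -2.3]
turn [ 0.0003 -0.0135 -0.0024]
```

Call:
play_rows([
  [6, 1.2, -1, 0, -0.007, 0, -1],
  [6, 1.2, -1, 0, -0.006, 0, -1],
  [0, 0, 0, 0, 0, 0, -1],
])

```text
time_s: 36.87
eef_pos: [535.3, -334.5, 119.7]
ee_rot: [-0.001, -0.108, 0.994, -0.0]
force: [-1.1, -3.1, -7.1]
grip_width: 0.268
```

```bash
python3 -c "
from h import *
st([534.7,-335,118.5],102.2)"
```

```text
t 36.87 pos [ 535.3 -334.5  119.7] yaw 102.39 zdir [-0.001 -0.    -1.   ] F [-1.1 -3.1 -7.1] g 0.268 j6 -2.53
d [-0.6 -0.5 -1.2]
turn [ 0.0004 -0.0013 -0.0033]
```

Release straight up, clear the view, and look.

Call:
play_rows([
  [0, 0, 0, 0, 0, 0, 0.1],
  [0, 0, 0, 0, 0, 0, 0.1],
  [0, 0, 0, 0, 0, 0, 0.1],
  [0, 0, 15, 0, 0, 0, 0.1],
  [0, 0, 35, 0, 0, 0, 0.1],
])

```text
time_s: 37.28
eef_pos: [535.2, -332.0, 166.7]
ee_rot: [-0.001, -0.108, 0.994, 0.004]
force: [0.0, -0.4, -1.5]
grip_width: 0.549
```

Call:
play_rows([
  [0, 10, 35, 0, 0, -0.05, 0.1],
  [-5, 36, 10, 0, 0, -0.05, 0.1],
  [-5, 39, 0, 0, 0, -0.05, 0.1],
  [-5, 39, 0, 0, 0, -0.05, 0.1],
  [-5, 39, 0, 0, 0, -0.05, 0.1],
])

```text
time_s: 37.7
eef_pos: [516.1, -171.0, 222.8]
ee_rot: [0.007, 0.027, 1.0, -0.001]
force: [1.3, 0.6, 0.8]
grip_width: 0.547
```

Call:
play_rows([
  [-5, 39, 0, 0, 0, -0.02, 0.1],
  [-5, 39, 0, 0, 0, 0, 0.1],
  [-5, 39, 0, 0, 0, 0, 0.1],
  [0, 0, 0, 0, 0, 0, 0.1],
])

```text
time_s: 38.03
eef_pos: [498.9, -42.9, 226.3]
ee_rot: [0.011, 0.037, 0.999, -0.0]
force: [-0.1, -0.1, -0.3]
grip_width: 0.551
```

```bash
python3 -c "
from h import *
st()
a=cap('top','top3.png');b=cap('scene','scene3.png')
A=cv2.resize(a['img'][200:290,425:495],(420,540),interpolation=2);B=cv2.resize(b['img'][145:205,182:224],(378,540),interpolation=2)
cv2.imwrite('pics/c12.png',np.hstack([A,B]))
for c,o,k in((a,(425,200),6),(b,(182,145),9)):
  for H in([516.5,-338.5,40],):
    for x in(.75,.8,.85):
      P=[np.array(H),lev(H,x,52),lev(H,x,90),lev(H,x,52)+32*Y,lev(H,x,52)+24*Y]
      print(x,((proj(c,P)-o)*k).round().tolist())
"
```

```text
t 38.03 pos [498.9 -42.9 226.3] yaw 85.73 zdir [ 0.022 -0.002 -1.   ] F [-0.1 -0.1 -0.3] g 0.551 j6 -1.82
0.75 [[210.0, 270.0], [244.0, 234.0], [270.0, 206.0], [170.0, 248.0], [188.0, 245.0]]
0.8 [[210.0, 270.0], [242.0, 228.0], [267.0, 196.0], [168.0, 242.0], [187.0, 239.0]]
0.85 [[210.0, 270.0], [240.0, 223.0], [264.0, 186.0], [166.0, 237.0], [185.0, 233.0]]
0.75 [[219.0, 419.0], [174.0, 289.0], [139.0, 189.0], [277.0, 318.0], [251.0, 310.0]]
0.8 [[219.0, 419.0], [169.0, 296.0], [130.0, 200.0], [273.0, 324.0], [247.0, 317.0]]
0.85 [[219.0, 419.0], [164.0, 303.0], [122.0, 213.0], [268.0, 332.0], [242.0, 325.0]]
```

View pics/c12.png

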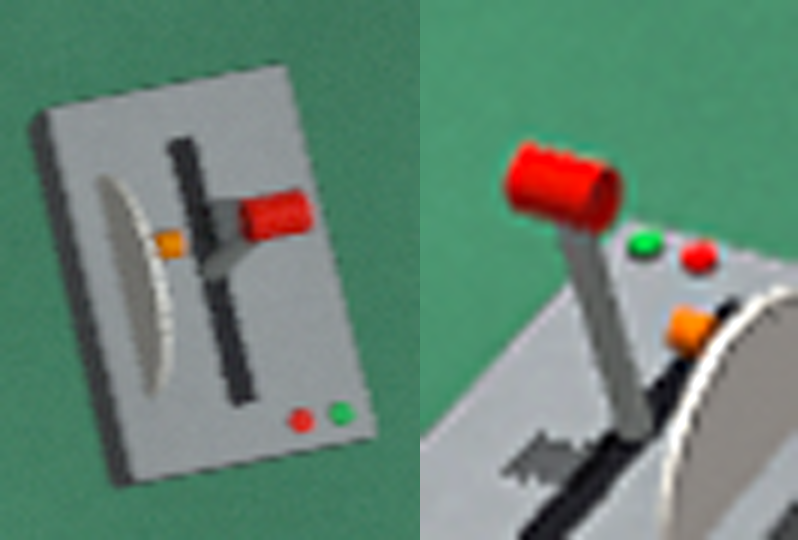

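```bash
python3 -c "
from h import *
a=cap('top');b=cap('scene')
ta=lambda x,y:(425+x/6,200+y/6)
sb=lambda x,y:(182+(x-420)/9,145+y/9)
for H in([516.5,-338.5,40],[515.5,-338.2,39.5],[518.4,-339.5,39]):
  for n,p,q in(('grip',ta(277,216),sb(563,187)),('ptr',ta(170,244),sb(691,331))):
    t=tri(a,p,b,q);r=t[0]-H;print(n,t,round(r@X,1),round(r@Y,1),round(r[2],1),round(.6+np.arctan2(r@X,r[2]),3))
"
```

```text
grip (array([ 525.8, -339. ,  125.8]), array([0.27412948])) 9.0 -2.5 85.8 0.704
ptr (array([ 519.6, -306.7,   87.8]), array([0.04621995])) 9.7 30.4 47.8 0.801
grip (array([ 525.8, -339. ,  125.8]), array([0.27412948])) 9.9 -3.0 86.3 0.714
ptr (array([ 519.6, -306.7,   87.8]), array([0.04621995])) 10.7 29.9 48.3 0.817
grip (array([ 525.8, -339. ,  125.8]), array([0.27412948])) 7.3 -1.1 86.8 0.684
ptr (array([ 519.6, -306.7,   87.8]), array([0.04621995])) 8.1 31.8 48.8 0.764
```

Call:
play_rows([
  [3, -30, 0, 0, 0.02, 0.04, 0.1],
  [3, -38, 0, 0, 0, 0.05, 0.1],
  [3, -38, 0, 0, 0, 0.05, 0.1],
  [3, -38, -5, 0, 0, 0.05, 0.1],
  [3, -38, -10, 0, 0, 0.05, 0.1],
])

```text
time_s: 38.65
eef_pos: [515.2, -239.0, 212.5]
ee_rot: [0.003, -0.085, 0.996, -0.002]
force: [1.3, 0.4, 0.5]
grip_width: 0.551
```

Call:
play_rows([
  [4, -38, -10, 0, 0, 0.03, 0.1],
  [3, -35, -10, 0, 0, 0, 0.1],
  [3, -20, -8, 0, 0, 0, 0.1],
  [0, 0, 0, 0, 0, 0, 0.1],
])

```text
time_s: 38.98
eef_pos: [520.5, -349.1, 179.6]
ee_rot: [0.002, -0.094, 0.996, -0.002]
force: [-0.5, -0.5, -0.2]
grip_width: 0.55
```

```bash
python3 -c "
from h import *
st([526.5,-336.5,150],102.2)"
```

```text
t 38.98 pos [ 520.5 -349.1  179.6] yaw 100.83 zdir [ 0.005 -0.003 -1.   ] F [-0.5 -0.5 -0.2] g 0.55 j6 -2.54
d [  6.   12.6 -29.6]
turn [0.003  0.0047 0.024 ]
```

Call:
play_rows([
  [4, 8, -10, 0.003, 0.004, 0.024, 0.1],
  [1, 4, -14, 0, 0, 0, 0.1],
  [0, 0, -6, 0, 0, 0, 0.1],
  [0, 0, 0, 0, 0, 0, 0.1],
])

```text
time_s: 39.32
eef_pos: [524.1, -339.0, 146.2]
ee_rot: [-0.0, -0.105, 0.994, 0.001]
force: [-0.6, -0.5, -0.0]
grip_width: 0.548
```

```bash
python3 -c "
from h import *
st([526.5,-336.5,118],102.2)"
```

```text
t 39.32 pos [ 524.1 -339.   146.2] yaw 102.07 zdir [-0.001  0.002 -1.   ] F [-0.6 -0.5 -0. ] g 0.548 j6 -2.54
d [  2.4   2.5 -28.2]
turn [-0.0022 -0.0006  0.0023]
```

Call:
play_rows([
  [2, 2, -11, -0.002, 0, 0.002, 0.1],
  [-0.5, 0.5, -11, 0, 0, 0, 0.1],
  [-0.3, 0, -5, 0, 0, 0, 0.1],
  [0, 0, 0, 0, 0, 0, 0.1],
])

```text
time_s: 39.65
eef_pos: [526.0, -334.6, 117.7]
ee_rot: [0.0, -0.108, 0.994, -0.0]
force: [-0.5, 0.3, 0.0]
grip_width: 0.551
```

Call:
play_rows([
  [0, 0, 0, 0, 0, 0, -0.3],
  [0, 0, 0, 0, 0, 0, -1],
  [0, 0, 0, 0, 0, 0, -1],
  [0, 0, 0, 0, 0, 0, -1],
], grip_force=80)

```text
time_s: 39.98
eef_pos: [526.5, -336.5, 118.3]
ee_rot: [0.001, -0.108, 0.994, -0.003]
force: [1.3, 1.0, -3.0]
grip_width: 0.257
```

```bash
python3 -c "
from h import *
st([534,-335,118],102.2)"
```

```text
t 39.98 pos [ 526.5 -336.5  118.3] yaw 102.35 zdir [ 0.003 -0.005 -1.   ] F [ 1.3  1.  -3. ] g 0.257 j6 -2.54
d [ 7.5  1.5 -0.3]
turn [ 0.0048  0.0027 -0.0027]
```

Call:
play_rows([
  [4, 0.9, -0.5, 0.004, 0.002, 0, -1],
  [4, 0.9, -0.8, 0, 0, 0, -1],
  [0, 0, 0, 0, 0, 0, -1],
  [0, 0, 0, 0, 0, 0, -1],
])

```text
time_s: 40.32
eef_pos: [531.9, -335.3, 117.6]
ee_rot: [-0.004, -0.107, 0.994, 0.0]
force: [-2.3, -0.7, -1.0]
grip_width: 0.259
```

```bash
python3 -c "
from h import *
st([534.3,-334.8,117],102.2)"
```

```text
t 40.32 pos [ 531.9 -335.3  117.6] yaw 102.31 zdir [-0.009 -0.    -1.   ] F [-2.3 -0.7 -1. ] g 0.259 j6 -2.53
d [ 2.4  0.5 -0.6]
turn [ 0.0003 -0.0089 -0.0019]
```

Call:
play_rows([
  [3, 0.6, -0.4, 0, -0.008, 0, -1],
  [0.5, 0, 0, 0, -0.003, 0, -1],
  [0, 0, 0, 0, 0, 0, -1],
])

```text
time_s: 40.57
eef_pos: [534.2, -334.8, 117.3]
ee_rot: [-0.001, -0.107, 0.994, 0.0]
force: [-2.9, -1.0, -1.3]
grip_width: 0.256
```

```bash
python3 -c "
from h import *
st([534.3,-334.8,117],102.2)"
```

```text
t 40.57 pos [ 534.2 -334.8  117.3] yaw 102.25 zdir [-0.001  0.    -1.   ] F [-2.9 -1.  -1.3] g 0.256 j6 -2.53
d [ 0.1 -0.  -0.3]
turn [-0.0005 -0.0014 -0.0009]
```

Call:
play_rows([
  [0, 0, 0, 0, 0, 0, 0.1],
  [0, 0, 0, 0, 0, 0, 0.1],
  [0, 0, 0, 0, 0, 0, 0.1],
  [0, 0, 15, 0, 0, 0, 0.1],
  [0, 0, 35, 0, 0, 0, 0.1],
])

```text
time_s: 40.98
eef_pos: [534.3, -332.4, 162.7]
ee_rot: [-0.002, -0.107, 0.994, 0.004]
force: [0.6, 0.3, 0.2]
grip_width: 0.551
```

Call:
play_rows([
  [0, 10, 35, 0, 0, -0.05, 0.1],
  [-5, 36, 10, 0, 0, -0.05, 0.1],
  [-5, 39, 0, 0, 0, -0.05, 0.1],
  [-5, 39, 0, 0, 0, -0.05, 0.1],
  [-5, 39, 0, 0, 0, -0.05, 0.1],
])

```text
time_s: 41.4
eef_pos: [516.2, -171.3, 217.3]
ee_rot: [0.006, 0.026, 1.0, -0.001]
force: [0.9, 0.3, -0.5]
grip_width: 0.549
```

Call:
play_rows([
  [-5, 39, 0, 0, 0, -0.02, 0.1],
  [-5, 39, 0, 0, 0, 0, 0.1],
  [-5, 39, 0, 0, 0, 0, 0.1],
  [0, 0, 0, 0, 0, 0, 0.1],
])

```text
time_s: 41.73
eef_pos: [499.7, -42.9, 219.8]
ee_rot: [0.01, 0.035, 0.999, -0.0]
force: [0.2, 0.1, -0.6]
grip_width: 0.547
```

```bash
python3 -c "
from h import *
st()
a=cap('top','top4.png');b=cap('scene','scene4.png')
A=cv2.resize(a['img'][200:290,425:495],(420,540),interpolation=2);B=cv2.resize(b['img'][145:205,182:224],(378,540),interpolation=2)
cv2.imwrite('pics/c13.png',np.hstack([A,B]))
"
```

```text
t 41.73 pos [499.7 -42.9 219.8] yaw 85.95 zdir [ 0.02  -0.001 -1.   ] F [ 0.2  0.1 -0.6] g 0.547 j6 -1.82
```

View pics/c13.png

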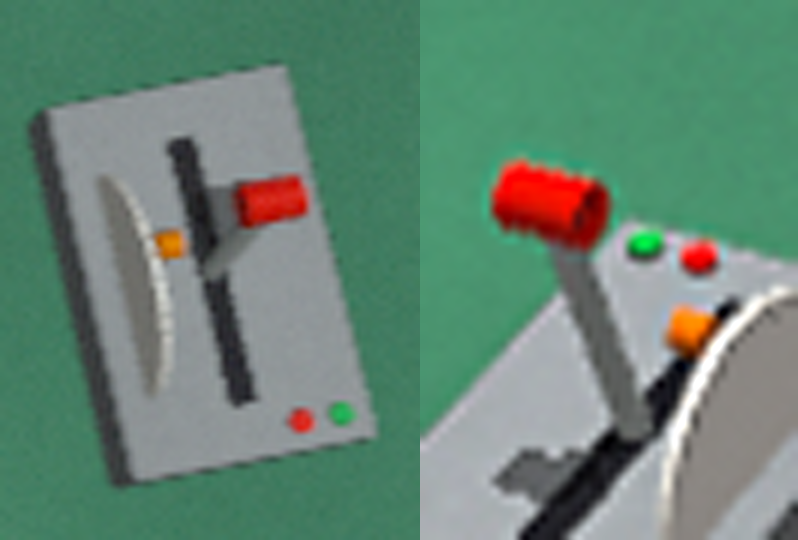

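```bash
python3 -c "
from h import *
from scipy.optimize import least_squares as LS
a=cap('top');b=cap('scene')
ta=lambda x,y:(425+x/6,200+y/6)
sb=lambda x,y:(182+(x-420)/9,145+y/9)
t6=lambda x,y:(420+x/6,200+y/6); s6=lambda x,y:(185+(x-480)/6,145+y/6)
G=[(t6(330,363),s6(642,73)),(ta(277,216),sb(563,187)),(ta(271,201),sb(550,205)),((467.3,226),(192.5,174.5))]
P=(ta(170,244),sb(691,331))
for p,q in G+[P]:print(tri(a,p,b,q)[0])
# params: Hx,Hy, a1,a2,a3, image biases(2x2), pointer angle, r, y
def f(v):
  H=np.array([v[0],v[1],40]);r=[]
  for k,((p,q),an) in enumerate(zip(G,(0,v[2],v[3],v[4]))):
    L=[lev(H,an)];r+=list(proj(a,L)[0]+v[5:7]-p)+list(proj(b,L)[0]+v[7:9]-q)
  L=[lev(H,v[9],v[10])+v[11]*Y]
  r+=list(proj(a,L)[0]+v[5:7]-P[0])+list(proj(b,L)[0]+v[7:9]-P[1])
  h=[H];r+=list((proj(a,h)[0]+v[5:7]-[460,244.9])/2)+list((proj(b,h)[0]+v[7:9]-[206.3,192])/2)
  return r+list(np.array(v[5:9])/1.)
s=LS(f,[516,-338,.7,.8,1,0,0,0,0,.8,50,31]);print(s.x.round(3),s.cost)
J=s.jac;C=np.linalg.pinv(J.T@J)*.25;print('sd',np.sqrt(C[3,3]),np.sqrt(C[9,9]),'diff sd',np.sqrt(C[3,3]+C[9,9]-2*C[3,9]))
"
```

```text
[ 467.5 -351.8  110.9]
[ 525.8 -339.   125.8]
[ 532.4 -337.3  124.6]
[ 551.9 -332.4  119.3]
[ 519.6 -306.7   87.8]
[ 5.17477e+02 -3.38903e+02  7.02000e-01  7.78000e-01  1.01000e+00
  2.47000e-01  3.17000e-01  3.10000e-02  6.79000e-01  7.86000e-01
  5.16330e+01  3.21740e+01] 0.6282736922792883
sd 0.01399361065645286 0.025265193796354404 diff sd 0.02290218506642239
```

```bash
python3 -c "
from h import *
print(ctrl.finish_job())"
```

```text
the job is handed in; nothing more can be done
None
```

The job is handed in: all four boards are in the rack with their green ends at the brass bar, and the lever is set to the orange pointer. It took about 42 s of robot time.

- **Lever off:** My first pull let the lever creep back by about 0.05 rad when I released it. I pushed it home with shut fingers before lifting any board. Both cameras then showed it at the stop.
- **Boards in the rack:** The three boards (slots 1–3) were each lifted, turned end for end and put back in the same slot. Their final heights matched the heights they started at.
- **Board on the mat:** It had been knocked about 3 cm, so I located it again before picking it up. It is now in slot 4. Its height matched the others, but pressing it down gave no clear contact force. In the camera views it looked fully home, and its green end is at the brass bar.
- **Lever set last:** The first setting came out about 0.09 rad short, so I gripped it again and corrected it. The final camera fit gives the lever at 0.778 and the pointer at 0.786 rad, with an uncertainty of about 0.02 rad.

The gripper was open and clear of everything at hand-in. I did not touch the meter, tape, screwdriver or look-alike boards. My last look at the rack was just before setting the lever.

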